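Level the hub stand and seat the wheel flange

ROBOT

A 7-joint arm with a two-finger parallel gripper is mounted at the origin on the work surface. World frame = base frame: x ahead of the robot, y to its left, z up, the work surface at z = 0. Lengths are in m, angles in rad, forces in N, time in s.
With the tool pointing down it reaches from about 0.35 to 0.9 m from the base axis. Payload 7.2 kg.
Tool frame: the origin (TCP) lies at the very end of the fingers, on their centre line; the grasp point (between the pads) lies 19 mm behind it; z points along the fingers, y is the direction in which the jaws open and shut (so a half turn about z gives the same grasp; the last joint's range is limited). The gripper opens to 88 mm and grips with 3 to 60 N. Pads are 20 mm wide; open, the fingers measure 115 mm over their backs; the gripper's body (75 mm by 178 mm) begins 61 mm behind the grasp point.
Start: joints at [-1.244, 0.411, -0.013, 1.596, 0.006, 1.134, -0.082], TCP at [0.24, 0.577, 0.223] pointing down, gripper open.
Joint ranges: [-2.95, 2.95], [-0.29, 1.99], [-1.47, 1.44], [0.14, 2.54], [-1.03, 4.17], [0.13, 1.85], [-2.86, 2.86]. Speed limits (rad/s): [2.39, 2.39, 3.01, 3.01, 3.14, 3.14, 3.14].

INTERFACE

Orientations are given as a unit quaternion [w, x, y, z].
In Python, from station import ctrl gives the robot as it stands. The module is installed in compiled form; this text tells all that it offers.
- The arm moves only by the tool jog_arm, never from a script. Its argument "motion" is a list of rows, each a list of 3 entries, a list of its own where there are three numbers: the turn, a rotation vector about the tool's x, y, z each as a share of 4 degrees, from -1 to 1, then the shift along the tool's x, y, z each as a share of 75 cm, from -1 to 1, then the closure, from 0 (fully open) to 1 (shut). A call has exactly 10 rows; each row shifts and turns the commanded pose from where the row before left it, along the tool's axes as they then stand; what a row does not reach is not made up. A row lasts 1/8 s, in which the tool goes at most 62.5 mm and 10.7 degrees, less where a joint would pass 70% of its speed; a pose out of reach is approached as far as the arm can. A call with a number of a shift or a turn outside -1 to 1 is refused whole. A call with a gripper value outside its range is refused whole. The fingers move at their own pace and stop on an object; the grip force is fixed at half the most. Time passes only in rows, so rows that do not move let the fingers close, or fill a call up. It gives the time, the measured TCP pose, the force and the opening at its end, in the units of the state.
- ctrl.get_state(): the state, without advancing time (a new reading comes with each control period).
- ctrl.camera(name): name is "side" or "top"; returns a dict with "pixels" (400x640x3 uint8, blue, green, red), "vfov" (degrees; the focal length in pixels is half the picture's height over the tangent of half this angle, whatever the lens; pixels are square), "cx", "cy" (the principal point, pixels), "R" (3x3) and "t" (3): a world point X has camera coordinates R X + t. Camera axes: x right, y down, z forward; pixel columns grow to the right and rows downward; lengths in m; the calibration is good to about 2 mm. A picture is of the moment at which its call begins. There is no depth.
- ctrl.sign_off(): hands the job in, once; it reports no verdict.
The state is a dict: "clock": time; "joints": joint angles; "joint_velocities": joint speeds; "tau": joint torques, N m; "tcp_pos": TCP position; "tcp_rot": TCP orientation; "wrist_force": force on the tool from outside, world axes, zero at the start; "wrist_torque": the same for the moment, N m; "finger_gap": opening from 0.0 (shut) to 1.0 (fully open).
Only numpy, scipy, OpenCV 4.12 (cv2) and the standard library are available. Lean on these libraries where they do the work, as an engineer would, in place of code of your own. Each camera call takes 0.05 s, during which the arm holds its last target.

TASK

First push the wooden wedge under the free edge of the sagging hinged board until the board sits level. Then put the flange with three bolt holes over the hub's spigot, collar up, turn it until its holes line up with the studs, seat it fully home on the hub face, and let go with the board still level on the wedge. Leave the four-hole flange and the other things on the bench where they are.

Things in the scene. Friction and masses are not known exactly. Their poses are not given: they have to be found in the camera images.
- board (a joint): hinge of the 200 x 200 x 18 mm wooden board that carries the hub; 0 = level, negative = free edge sags (starts on its stop at about -0.06). About 6 N lifts the free edge. Under the board stand two wooden stop blocks 26 mm wide, 10 mm high, 85 mm either side of its middle line, 7 to 33 mm in from the free edge; between them it is open for the wedge, right to the hinge
- free_edge (a point): middle of the lower edge of the board's free side, opposite the hinge. Its frame moves with the board: +y points from the hinge out past the free edge, x along the 200 mm edge, z up. 22 mm above the table when level, about 10 mm when sagged. The hinge line lies 200 mm from here along -y
- hub_face (a point): middle of the hub's round seating face (diameter 110 mm), on the spigot's axis, mid-board, 60 mm above the table when level; z along the spigot (up). Spigot: diameter 20 mm, 45 mm tall above the face, its top 7 mm tapered. Three studs: diameter 8 mm, 20 mm tall above the face, tips tapered, 45 mm from the axis at 0, 120 and 240 degrees from this frame's x axis
- wedge_grip (a point): middle of the grip block (36 mm wide in x, 35 mm long in y, 30 mm high; this point 15 mm above its underside) at the thick end of a loose dark hardwood wedge, 90 g, 36 mm wide, 120 mm long in all, lying flat. Frame: -y points to the thin nose, z up. The block's step, 17.5 mm from this point towards the nose, comes up against the board's edge when the wedge is fully in
- wedge_nose (a point): middle of the lower edge of the wedge's thin end, 102.5 mm from wedge_grip; same axes. From the nose the top rises evenly from 5 mm to 22 mm over 65 mm, then is flat at 22 mm for 20 mm (the height that levels the board), then comes the grip block
- flange_center (a point): middle, half-way up, of the aluminium flange with THREE bolt holes, 350 g: round plate diameter 120 mm, 10 mm thick, with a round collar on top (outer diameter 36 mm), 55 mm high in all; this point 27.5 mm above the underside. Bore 24 mm right through; three 12 mm holes 45 mm from the axis at 0, 120 and 240 degrees from its x axis. It lies flat, collar up (z up)
- flange_face (a point): middle of the underside of the same three-hole flange, same axes
- other_flange: look-alike flange with FOUR bolt holes, same sizes; origin in the middle of its underside, collar up; to be left alone
- screw_box: cardboard box 50 x 80 x 45 mm high near the robot side of the stand; origin under its centre; leave
- glue: white bottle, diameter 52 mm, 150 mm tall, beyond the stand; origin under its centre; leave
- tape: grey roll lying flat, outer diameter 72 mm, 25 mm high, beside the wedge's way in; origin under its centre; leave
- wrench: wrench lying at the left, about 200 mm long; origin under it; leave
- jar: lidded jar, diameter 70 mm, 80 mm tall, at the right by the flanges; origin under its centre; leave
- bucket: small blue open bucket, diameter 100 mm, 100 mm tall, at the far right; origin under its centre; leave
- hub (a joint): turn of the hub about the spigot's axis, on a stiff bearing (0.4 N m friction): it stays where it is found; anticlockwise from above is positive, 0 = the hub's x axis along the board's x
Not all that is in view belongs to the job. Several things look just like the part that bears wedge_grip: the one meant starts nearest to the robot's base. What is shaped like the part that bears flange_center but turquoise is not meant.

How it is judged:
On the way, in this order (a step that is already met when the one before it is completed fails the run):
1. the board is level on the wedge (value of joint board between -0.015 and 0.015 rad and y of wedge_nose in the frame of free_edge below -0.045 m and x of wedge_nose in the frame of free_edge between -0.09 and 0.09 m), for 0.2 s.
2. the three-hole flange is seated over the studs (z of flange_face in the frame of hub_face below 0.003 m and distance between flange_face and hub_face below 0.006 m and angle between the z axis of flange_face and the z axis of hub_face, either way round below 0.03 rad), for 0.2 s.
At the end, for the whole second after the job is handed in: The board is level within 0.015 rad with the wedge's nose at least 45 mm in under its free edge; the three-hole flange sits collar up over spigot and studs with its underside within 3 mm of the hub face, centred within about 5 mm and flat within 0.03 rad; all at rest and let go (all of step 1 and all of step 2 and angle between flange_center's own z axis and vertical below 0.06 rad and velocity of joint board between -0.05 and 0.05 rad/s); the robot touches nothing.
It fails at once if the four-hole flange is moved (distance of other_flange from where it was at the start of the episode above 0.03 m).
It fails at once if another thing on the bench is knocked about (distance of any of screw_box, glue, tape, wrench, jar, bucket from where it was at the start of the episode above 0.03 m).
It also fails if it takes over 58 s, if anything falls off the work surface, if the arm or the gripper's body presses on something with over 40 N, if the wrist force passes 120 N, or if a joint passes its speed limit or range.

## Working session

There is one attempt and no reset: what is moved stays moved. The work goes in short steps, Python scripts to look and compute and a tool call to move; the robot and the scene stay as the last step left them, time stands still between calls to the robot, and variables do not carry over. Pictures are saved under pics/ and viewed, and the job is handed in when it is done.

Besides the shell and the picture viewer there is one more tool, called after ">>>" as name(argument=value, ...) on one line, values as JSON. jog_arm: Moves the arm, as the interface text tells. Its arguments: {"type":"object","properties":{"motion":{"type":"array","items":{"type":"array"}}},"required":["motion"]}

```bash
mkdir -p pics; python3 - <<'E'
from station import ctrl
import cv2,numpy as np,json
s=ctrl.get_state(); print({k:np.round(v,4).tolist() for k,v in s.items()})
for n in("side","top"):
    c=ctrl.camera(n); cv2.imwrite(f"pics/{n}0.png",c["pixels"]); print(n,c["vfov"],c["cx"],c["cy"],np.round(c["R"],4).tolist(),np.round(c["t"],4).tolist())
    np.savez(f"{n}0.npz",**{k:np.array(v) for k,v in c.items()})
E
```

```text
{'clock': 0.0, 'joints': [-1.2442, 0.4119, -0.0127, 1.5971, 0.0056, 1.1343, -0.0822], 'joint_velocities': [0.0019, 0.0005, -0.0007, -0.0008, 0.0001, 0.0015, 0.0004], 'tau': [-0.0006, -58.7958, 0.6413, -29.1075, -0.0539, 0.0182, 0.0002], 'tcp_pos': [0.2402, 0.5764, 0.2218], 'tcp_rot': [-0.0001, 0.1961, 0.9806, -0.0008], 'wrist_force': [0.0859, -0.262, 0.1673], 'wrist_torque': [0.0032, -0.039, -0.0284], 'finger_gap': 0.9979}
side 50.22448183848284 320.09693907255814 192.5523239043029 [[0.9763, -0.2161, 0.0062], [-0.1609, -0.7455, -0.6468], [0.1444, 0.6305, -0.7627]] [-0.4785, 0.1427, 1.2442]
top 45.01275644793235 321.4483623480618 199.66406226692226 [[0.0365, -0.9993, -0.0045], [-0.977, -0.0347, -0.2106], [0.2103, 0.0121, -0.9776]] [0.009, 0.5252, 1.2809]
```

View pics/side0.png

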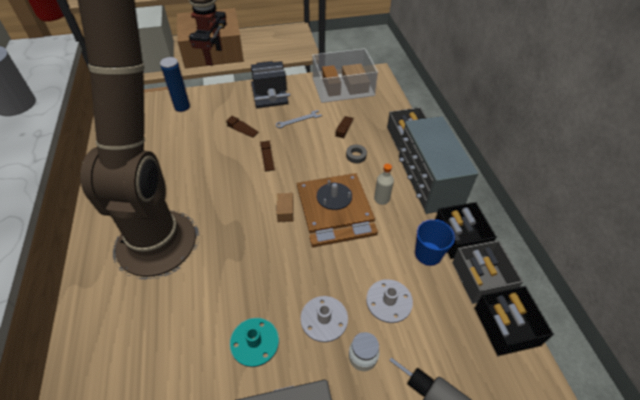

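View pics/top0.png

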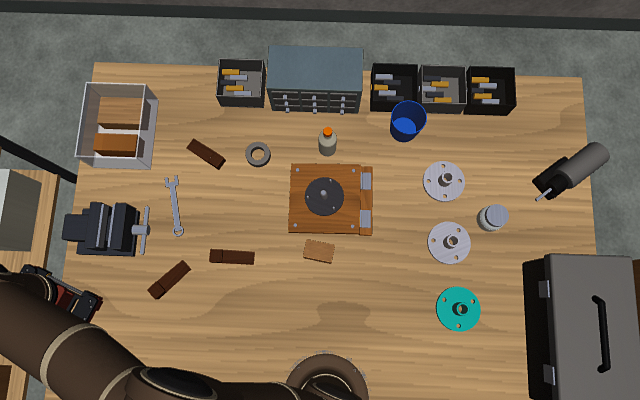

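```bash
cat > h.py <<'E'
import numpy as np,cv2
def load(f):
    return dict(np.load(f))
def K(c):
    f=200/np.tan(np.radians(float(c["vfov"]))/2); return f,float(c["cx"]),float(c["cy"])
def proj(c,X):
    f,cx,cy=K(c); p=np.atleast_2d(X)@c["R"].T+c["t"]; return np.c_[f*p[:,0]/p[:,2]+cx,f*p[:,1]/p[:,2]+cy]
def cast(c,uv,z):
    f,cx,cy=K(c); uv=np.atleast_2d(uv).astype(float)
    d=np.c_[(uv[:,0]-cx)/f,(uv[:,1]-cy)/f,np.ones(len(uv))]@c["R"]; o=-c["R"].T@c["t"]
    return o+d*((z-o[2])/d[:,2])[:,None]
def grab(n,tag):
    from station import ctrl
    c=ctrl.camera(n); cv2.imwrite(f"pics/{n}{tag}.png",c["pixels"]); np.savez(f"{n}{tag}.npz",**{k:np.array(v) for k,v in c.items()}); return c
def crop(c,x0,y0,x1,y1,s,fn):
    cv2.imwrite(fn,cv2.resize(c["pixels"][y0:y1,x0:x1],None,fx=s,fy=s,interpolation=cv2.INTER_CUBIC))
E
python3 - <<'E'
from h import *
t=load("top0.npz");s=load("side0.npz")
print(proj(t,[[0,0,0],[.24,.577,.22]]),proj(s,[[0,0,0],[.24,.577,.22]]))
print("wedges",cast(t,[[206,153],[232,257],[169,280]],.015).round(3))
print("fl",cast(t,[[447,178],[452,241],[460,309]],.055).round(3))
crop(t,140,120,380,300,3.3,"pics/c1.png"); crop(t,400,140,540,280,4,"pics/c2.png"); crop(s,290,270,430,370,5,"pics/c3.png");crop(s,220,90,400,250,4,"pics/c4.png")
E
```

```text
[[324.82826814 397.57305334]
 [ 80.85529671 296.06532375]] [[155.9840186  241.49427264]
 [213.75943751  57.03863348]]
wedges [[0.661 0.37  0.015]
 [0.361 0.272 0.015]
 [0.292 0.441 0.015]]
fl [[ 0.599 -0.321  0.055]
 [ 0.422 -0.331  0.055]
 [ 0.243 -0.348  0.055]]
```

View pics/c1.png

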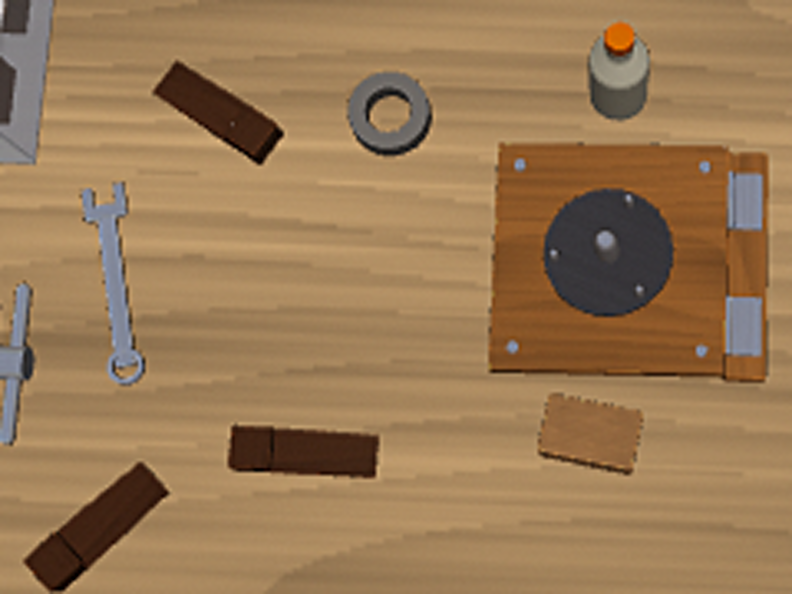

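View pics/c2.png

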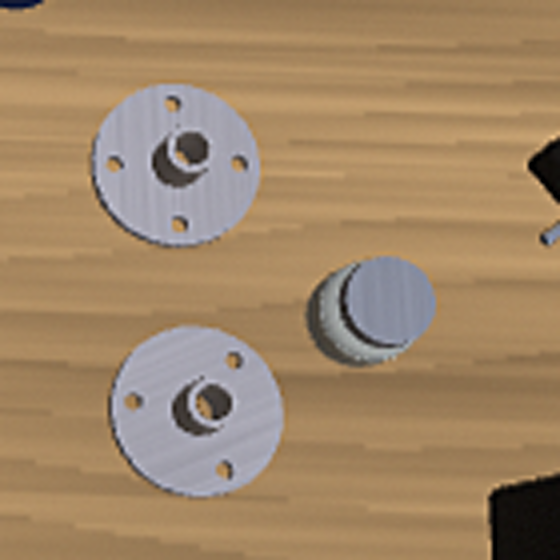

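View pics/c3.png

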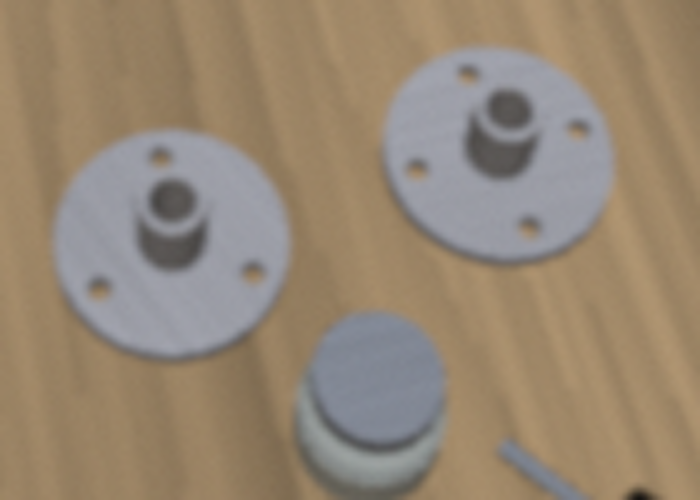

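View pics/c4.png

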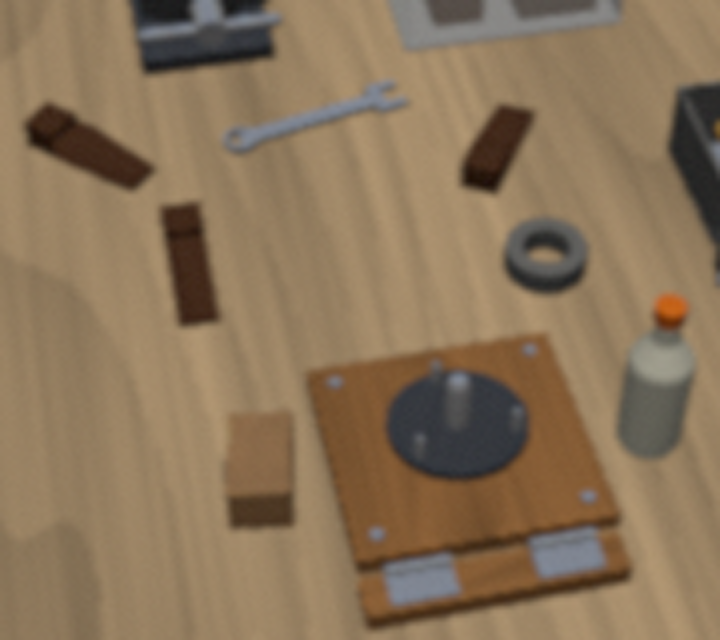

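Candidates, in the top view. The wedges are at (206,153), (232,257) and (169,280), at 0.76, 0.45 and 0.53 m from the base at (325,398), so the one at (232,257) is meant. The flanges are at (447,178) with four holes, (452,241) with three holes, and (460,309) in turquoise, so the one at (452,241) is meant. Next I'll measure these more finely.

```bash
python3 - <<'E'
from h import *
t=load("top0.npz");s=load("side0.npz")
crop(t,200,240,265,275,12,"pics/d1.png"); crop(t,280,155,380,245,6,"pics/d2.png"); crop(s,255,135,280,175,14,"pics/d3.png"); crop(t,425,215,475,270,10,"pics/d4.png")
for n,c in(("top",t),("side",s)):
    g=c["pixels"]; hsv=cv2.cvtColor(g,cv2.COLOR_BGR2HSV)
    m=((hsv[...,2]<85)&(hsv[...,1]>110)).astype(np.uint8)
    cs,_=cv2.findContours(m,cv2.RETR_EXTERNAL,cv2.CHAIN_APPROX_NONE)
    for k in cs:
        if cv2.contourArea(k)>80: print(n,cv2.contourArea(k),cv2.minAreaRect(k))
E
```

```text
top 271.5 ((5.5, 382.0), (34.0, 11.0), 90.0)
top 87.5 ((95.31197357177734, 308.5025329589844), (10.850366592407227, 29.41020393371582), 11.768289566040039)
top 197.5 ((60.03855514526367, 296.4344787597656), (22.30888557434082, 21.092037200927734), 30.465543746948242)
top 207.5 ((636.0, 295.5), (71.0, 6.0), 90.0)
top 594.0 ((168.66310119628906, 279.5646667480469), (14.591041564941406, 46.91098403930664), 48.179832458496094)
top 514.0 ((231.495361328125, 256.58306884765625), (44.65336608886719, 13.090925216674805), 3.1798300743103027)
top 186.0 ((51.223487854003906, 222.4551544189453), (3.628279685974121, 96.17609405517578), 9.211027145385742)
top 167.5 ((114.69346618652344, 152.96617126464844), (7.941776275634766, 41.04875564575195), 87.20729064941406)
top 446.5 ((205.80767822265625, 153.5384521484375), (39.10636520385742, 12.75810432434082), 33.6900634765625)
top 164.5 ((118.00059509277344, 125.98277282714844), (40.183013916015625, 5.341652870178223), 1.9749339818954468)
top 190.5 ((401.26287841796875, 133.28350830078125), (29.546573638916016, 15.940935134887695), 23.962491989135742)
[... 411 characters left out ...]
 9.04876708984375), 81.46923065185547)
side 167.0 ((343.50006103515625, 126.50001525878906), (9.391485214233398, 22.807893753051758), 26.56505012512207)
side 248.5 ((241.7000274658203, 126.60000610351562), (32.199378967285156, 10.28591251373291), 26.56505012512207)
side 587.0 ((175.7594757080078, 87.34324645996094), (46.980220794677734, 15.513030052185059), 72.89727020263672)
side 10871.5 ((48.44240951538086, 228.523681640625), (43.725154876708984, 353.1002502441406), 10.859502792358398)
side 1327.0 ((210.0789794921875, 48.27230453491211), (31.946775436401367, 60.530738830566406), 82.56858825683594)
side 288.0 ((204.0, 17.5), (23.0, 24.0), 90.0)
side 1253.5 ((36.5, 18.0), (36.0, 55.0), 90.0)
```

View pics/d1.png

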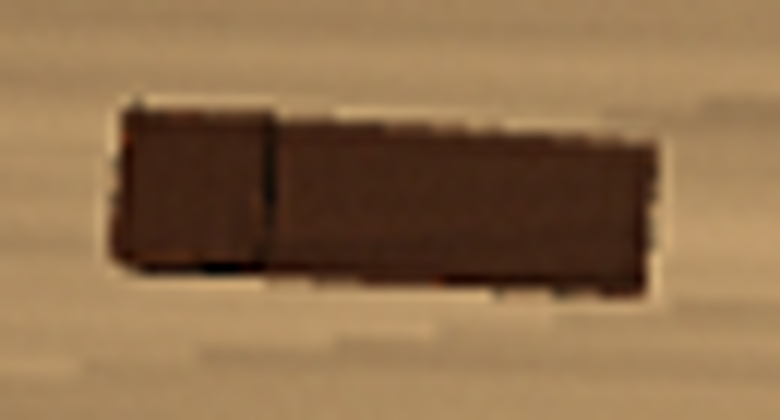

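View pics/d2.png

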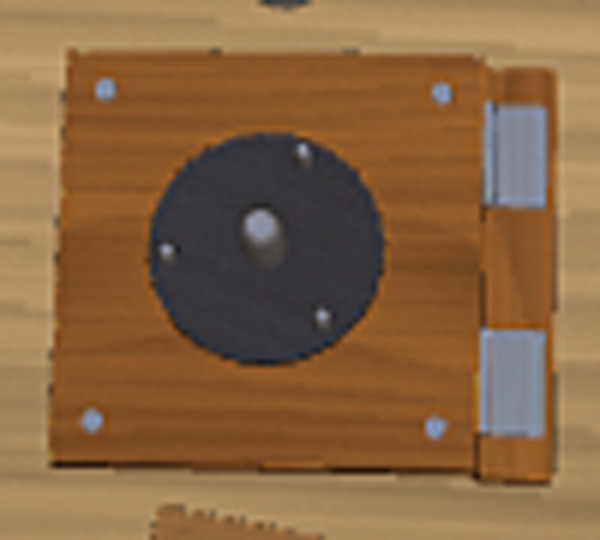

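View pics/d4.png

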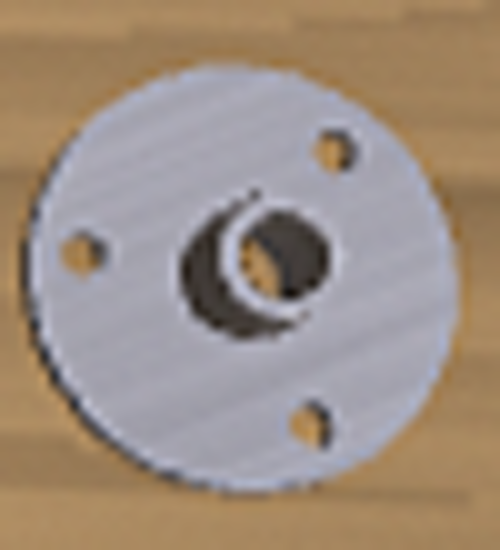

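```bash
python3 - <<'E'
from h import *
t=load("top0.npz")
def px(p,s,x0,y0): return (np.array(p,float)+.5)/s-.5+[x0,y0]
W=px([[125,112],[268,115],[265,265],[118,262]],12,200,240); w=cast(t,W,.03); print("block",w.round(4),np.linalg.norm(w-np.roll(w,1,0),axis=1).round(4),w.mean(0).round(4))
N=px([[655,143],[645,295]],12,200,240); n=cast(t,N,.003); print("nose",n.round(4),n.mean(0).round(4))
d=n.mean(0)-w.mean(0); print("len",np.linalg.norm(d[:2]),"yaw off -y deg",np.degrees(np.arctan2(d[0],-d[1])))
B=px([[70,52],[52,463]],6,280,155); b=cast(t,B,.028); H=px([[484,57],[477,470]],6,280,155); h=cast(t,H,.04)
print("free",b.round(4),b.mean(0).round(4),np.linalg.norm(b[0]-b[1])); print("hinge",h.round(4),h.mean(0).round(4),np.linalg.norm(h[0]-h[1]),np.linalg.norm(h.mean(0)-b.mean(0)))
d=b.mean(0)-h.mean(0); print("dir deg (x per +y)",np.degrees(np.arctan2(d[0],d[1])), np.degrees(np.arctan2(*(b[0]-b[1])[[1,0]])))
# side view checks: project points
s=load("side0.npz"); print(proj(s,np.r_[w,n,b,h]).round(1).tolist())
# hub disc
g=t["pixels"];m=((g.max(2)<85)).astype(np.uint8); m[:, :280]=0;m[:,380:]=0;m[:155]=0;m[245:]=0
k=max(cv2.findContours(m,0,1)[0],key=cv2.contourArea); e=cv2.fitEllipse(cv2.convexHull(k)); print("hub disc",e, cast(t,[e[0]],.0535).round(4))
st=px([[303,150],[166,250],[323,316]],6,280,155); print("studtips",cast(t,st,.0735).round(4),cast(t,st,.0735).mean(0).round(4)); 
print("spig",cast(t,px([[261,224]],6,280,155),.098).round(4))
q=cast(t,st,.0735)-cast(t,st,.0735).mean(0); print(np.degrees(np.arctan2(q[:,1],q[:,0])),np.linalg.norm(q,axis=1))
# flange
F=px([[337,150],[84,252],[311,425]],10,425,215); f=cast(t,F,.01); print("flange holes",f.round(4),f.mean(0).round(4)); q=f-f.mean(0); print(np.degrees(np.arctan2(q[:,1],q[:,0])),np.linalg.norm(q,axis=1))
print("bore top",cast(t,px([[279,254]],10,425,215),.055).round(4))
g=t["pixels"];
E
```

```text
block [[0.3799 0.3314 0.03  ]
 [0.3804 0.2983 0.03  ]
 [0.3461 0.2963 0.03  ]
 [0.3455 0.3301 0.03  ]] [0.0344 0.033  0.0344 0.0338] [0.363 0.314 0.03 ]
nose [[0.3799 0.2127 0.003 ]
 [0.3444 0.2127 0.003 ]] [0.3622 0.2127 0.003 ]
len 0.1013123689629805 yaw off -y deg -0.4716754484779206
free [[0.6345 0.1189 0.028 ]
 [0.4357 0.1174 0.028 ]] [0.5351 0.1182 0.028 ] 0.19877797497159755
hinge [[ 0.6354 -0.0786  0.04  ]
 [ 0.4378 -0.0792  0.04  ]] [ 0.5366 -0.0789  0.04  ] 0.19766720158939316 0.1974422280348054
dir deg (x per +y) -0.43232412756099353 0.4336833683481948
[[268.7, 139.4], [270.2, 145.8], [260.3, 147.7], [258.9, 141.1], [274.3, 169.0], [263.8, 170.6], [355.6, 172.2], [295.5, 182.2], [374.2, 217.4], [308.4, 229.2]]
hub disc ((323.83599853515625, 196.2037353515625), (38.32694625854492, 39.14021301269531), 78.10406494140625) [[0.5351 0.0216 0.0535]]
studtips [[ 0.5782  0.0059  0.0735]
 [ 0.5289  0.0669  0.0735]
 [ 0.5008 -0.0057  0.0735]] [0.5359 0.0224 0.0735]
spig [[0.5369 0.0237 0.098 ]]
[ -21.26413869   99.00249913 -141.43246441] [0.04530334 0.04503023 0.04498526]
flange holes [[ 0.4618 -0.361   0.01  ]
 [ 0.4302 -0.2893  0.01  ]
 [ 0.3839 -0.352   0.01  ]] [ 0.4253 -0.3341  0.01  ]
[ -36.42168938   83.7343609  -156.63553672] [0.04533336 0.04506832 0.04509477]
bore top [[ 0.4254 -0.3322  0.055 ]]
```

The measurements agree with the given sizes (block about 35 mm, wedge length 101 mm, studs at 45 mm, holes at 45 mm).

| Item | Position / angle |
|---|---|
| Wedge grip | (0.363, 0.314), nose towards -y |
| Board mid-line | x ≈ 0.535 |
| Free edge | y ≈ 0.118 |
| Flange turn needed | about +15° |

Now I'll move over the wedge.

>>> jog_arm(motion=[[[0,0,0],[-0.048,-0.043,0.022],0],[[0,0,0],[-0.048,-0.043,0.022],0],[[0,0,0],[-0.048,-0.043,0.022],0],[[0,0,0],[-0.048,-0.043,0.022],0],[[0,0,0],[-0.048,-0.043,0.022],0],[[0,0,0],[-0.048,-0.043,0.022],0],[[0,0,1],[0,0,0],0],[[0,0,1],[0,0,0],0],[[0,0,1],[0,0,0],0],[[0,0,1],[0,0,0],0]])

```text
clock: 1.35
tcp_pos: [0.3652, 0.315, 0.1234]
tcp_rot: [-0.0, 0.332, 0.943, -0.0]
wrist_force: [0.4, -0.0, 0.4]
finger_gap: 1.007
```

>>> jog_arm(motion=[[[0,0,1],[0,0,0],0],[[0,0,1],[0,0,0],0],[[0,0,1],[0,0,0],0],[[0,0,1],[0,0,0],0],[[0,0,1],[0,0,0],0],[[0,0,1],[0,0,0],0],[[0,0,1],[0,0,0],0],[[0,0,1],[0,0,0],0],[[0,0,1],[0,0,0],0],[[0,0,1],[0,0,0],0]])

```text
clock: 2.6
tcp_pos: [0.3651, 0.315, 0.1234]
tcp_rot: [-0.0, 0.634, 0.773, -0.0]
wrist_force: [-1.1, 0.4, 0.8]
finger_gap: 0.999
```

```bash
cat > go.py <<'E'
# usage: go.py x y z jawdeg : prints tool-frame shift (shares) and turn shares needed from measured pose
import sys,numpy as np
from scipy.spatial.transform import Rotation as Ro
from station import ctrl
s=ctrl.get_state(); p=np.array(s["tcp_pos"]); q=s["tcp_rot"]; R=Ro.from_quat([q[1],q[2],q[3],q[0]])
M=R.as_matrix(); print("t",round(s["clock"],2),"p",p.round(4),"jaw deg",round(np.degrees(np.arctan2(M[1,1],M[0,1])),2),"z",M[:,2].round(4),"F",np.round(s["wrist_force"],1),"T",np.round(s["wrist_torque"],2),"gap",round(s["finger_gap"],3),"j",np.round(s["joints"],2))
if len(sys.argv)>4:
    a=[float(v) for v in sys.argv[1:5]]; j=np.radians(a[3])
    y=np.array([np.cos(j),np.sin(j),0]); z=np.array([0,0,-1.]); T=np.c_[np.cross(y,z),y,z]
    print("shift shares",(M.T@(np.array(a[:3])-p)/.75).round(4),"turn shares",(np.degrees(Ro.from_matrix(M.T@T).as_rotvec())/4).round(3), "shift in target axes",(T.T@(np.array(a[:3])-p)/.75).round(4))
E
python3 go.py 0.363 0.314 0.012 0
```

```text
t 2.6 p [0.3651 0.315  0.1234] jaw deg 11.25 z [-4.e-04 -5.e-04 -1.e+00] F [-1.1  0.4  0.8] T [-0.09  0.03  0.02] gap 0.999 j [-1.03  0.29  0.26  2.06 -0.1   0.8  -0.51]
shift shares [-0.0008 -0.003   0.1485] turn shares [-0.007  0.006  2.812] shift in target axes [-0.0014 -0.0028  0.1485]
```

>>> jog_arm(motion=[[[0,0,1],[0,0,0.02],0],[[0,0,1],[0,0,0.02],0],[[0,0,0.85],[0,0,0.02],0],[[0,0,0],[-0.0015,-0.003,0.03],0],[[0,0,0],[0,0,0.03],0],[[0,0,0],[0,0,0.028],0],[[0,0,0],[0,0,0],0.7],[[0,0,0],[0,0,0],0.7],[[0,0,0],[0,0,0],0.7],[[0,0,0],[0,0,0],0.7]])

```text
clock: 3.85
tcp_pos: [0.3634, 0.3145, 0.0133]
tcp_rot: [-0.0, 0.707, 0.707, 0.001]
wrist_force: [-0.5, 0.6, 0.3]
finger_gap: 0.587
```

```bash
python3 go.py 0.535 0.24 0.014 0; python3 -c "
from h import *
c=grab('top','1');s=grab('side','1')
crop(c,190,200,300,290,7,'pics/e1.png');crop(s,220,90,330,190,6,'pics/e2.png')"
```

```text
t 3.85 p [0.3634 0.3145 0.0133] jaw deg -0.02 z [ 8.e-04  1.e-03 -1.e+00] F [-0.5  0.6  0.3] T [-0.08  0.01 -0.02] gap 0.587 j [-1.01  0.48  0.24  2.14 -0.21  0.54 -0.61]
shift shares [-0.0992  0.2288 -0.0008] turn shares [ 0.011 -0.014 -0.004] shift in target axes [-0.0993  0.2288 -0.0009]
```

View pics/e2.png

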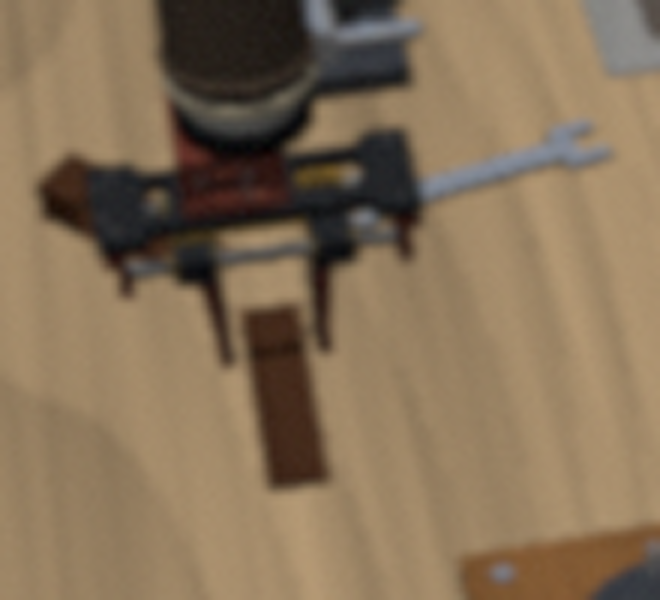

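The fingers straddle the block at e2 (275,330) and are still closing. The pads sit high on the block, so I'll lower 8 mm first and then grip.

>>> jog_arm(motion=[[[0,0,0],[0,0,0.011],0.4],[[0,0,0],[0,0,0],1],[[0,0,0],[0,0,0],1],[[0,0,0],[0,0,0],1],[[0,0,0],[0,0,0],1],[[0,0,0],[0,0,0],1],[[0,0,0],[0,0,0],1],[[0,0,0],[0,0,-0.01],1],[[0,0,0],[0,0,-0.01],1],[[0,0,0],[0,0,0],1]])

```text
clock: 5.2
tcp_pos: [0.3636, 0.3146, 0.0203]
tcp_rot: [-0.0, 0.707, 0.707, 0.001]
wrist_force: [0.0, 0.3, -0.8]
finger_gap: 0.406
```

```bash
python3 go.py 0.535 0.24 0.02 0; python3 -c "
from h import *
c=grab('top','2');s=grab('side','2')
crop(c,190,200,300,290,7,'pics/e3.png');crop(s,220,90,330,190,6,'pics/e4.png')"
```

```text
t 5.2 p [0.3636 0.3146 0.0203] jaw deg -0.02 z [ 0.0011  0.0013 -1.    ] F [ 0.   0.3 -0.8] T [-0.05  0.09 -0.02] gap 0.406 j [-1.01  0.47  0.25  2.13 -0.21  0.56 -0.61]
shift shares [-0.0994  0.2286  0.0005] turn shares [ 0.015 -0.019 -0.005] shift in target axes [-0.0994  0.2286  0.0003]
```

View pics/e4.png

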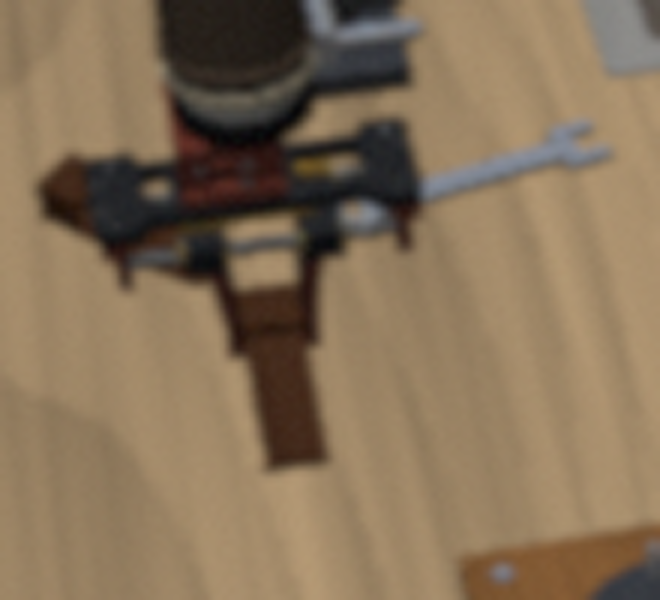

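View pics/e3.png

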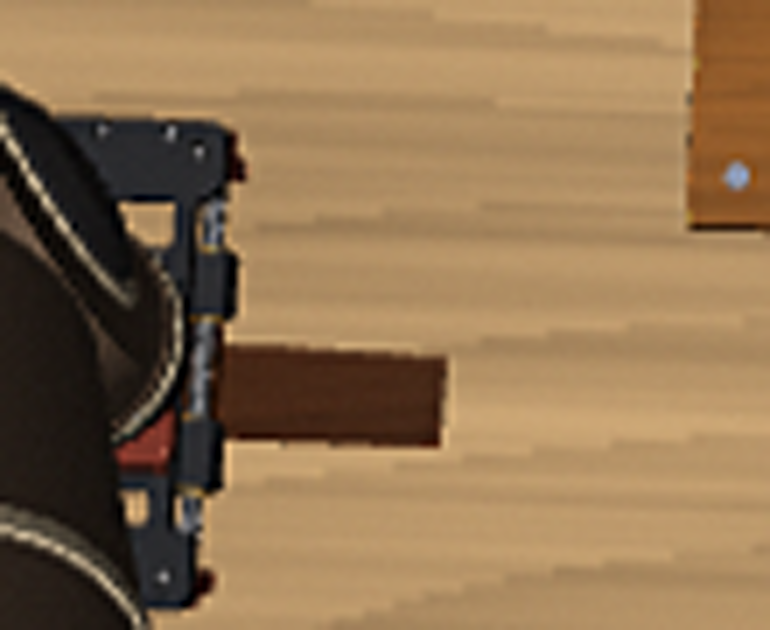

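>>> jog_arm(motion=[[[0,0,0],[-0.016,0.038,0],1],[[0,0,0],[-0.016,0.038,0],1],[[0,0,0],[-0.016,0.038,0],1],[[0,0,0],[-0.016,0.038,0],1],[[0,0,0],[-0.016,0.038,0],1],[[0,0,0],[-0.016,0.038,0],1],[[0,0,0],[0,0,0],1],[[0,0,0],[0,0,0.01],1],[[0,0,0],[0,0,0.01],1],[[0,0,0],[0,0,0],1]])

```text
clock: 6.55
tcp_pos: [0.5329, 0.2427, 0.0037]
tcp_rot: [-0.0, 0.707, 0.707, -0.0]
wrist_force: [-0.8, -0.4, -0.6]
finger_gap: 0.405
```

```bash
python3 go.py 0.535 0.1405 0.005 0; python3 -c "
from h import *
c=grab('top','3');s=grab('side','3')
crop(c,220,130,350,260,5,'pics/e5.png');crop(s,240,110,360,210,6,'pics/e6.png')"
```

```text
t 6.55 p [0.5329 0.2427 0.0037] jaw deg 0.06 z [-1.2e-03 -1.0e-04 -1.0e+00] F [-0.8 -0.4 -0.6] T [-0.05  0.03 -0.  ] gap 0.405 j [-0.68  0.62  0.23  1.88 -0.22  0.66 -0.31]
shift shares [-0.1363  0.0026 -0.0017] turn shares [-0.017  0.001  0.016] shift in target axes [-0.1363  0.0028 -0.0017]
```

View pics/e5.png

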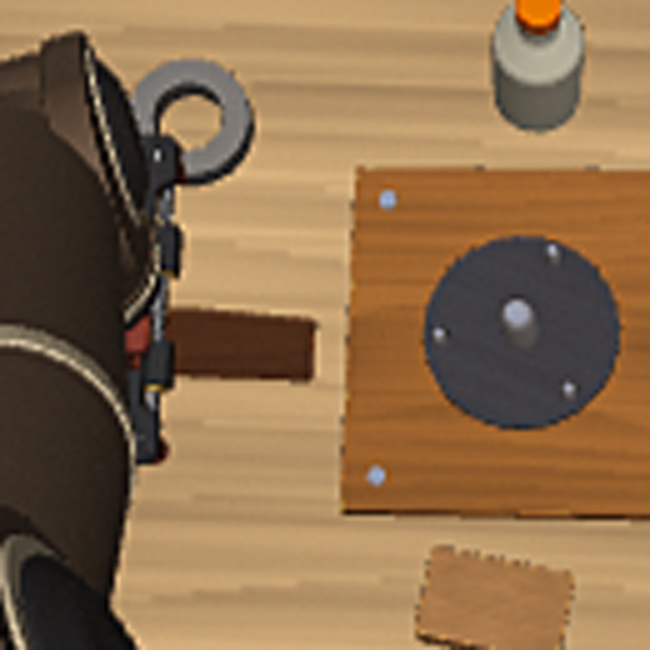

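View pics/e6.png

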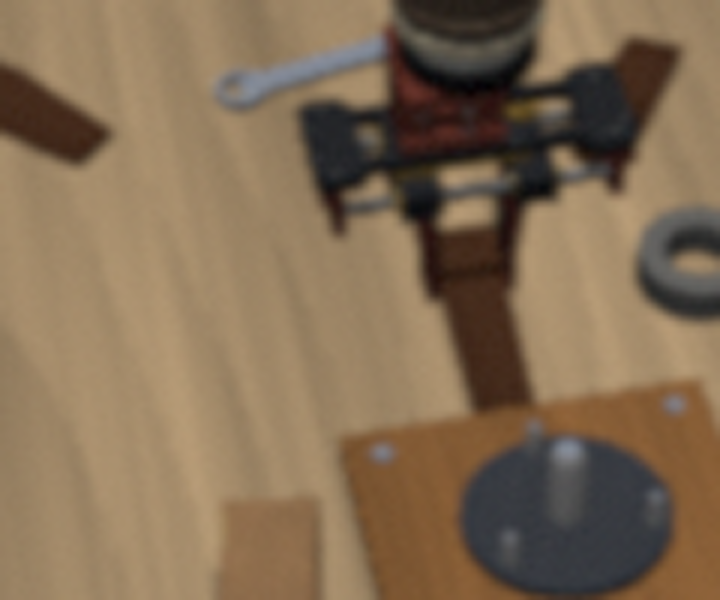

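The wedge lies flat. Its nose, at e5 (315,348), points at the open middle of the free edge, at e5 (347,340). Now I'll push it in.

>>> jog_arm(motion=[[[0,0,0],[-0.015,0.003,-0.001],1],[[0,0,0],[-0.015,0,0],1],[[0,0,0],[-0.015,0,0],1],[[0,0,0],[-0.015,0,0],1],[[0,0,0],[-0.015,0,0],1],[[0,0,0],[-0.015,0,0],1],[[0,0,0],[-0.015,0,0],1],[[0,0,0],[-0.015,0,0],1],[[0,0,0],[-0.015,0,0],1],[[0,0,0],[0,0,0],1]])

```text
clock: 7.9
tcp_pos: [0.5359, 0.1384, 0.0049]
tcp_rot: [0.0, 0.708, 0.706, -0.001]
wrist_force: [0.5, -2.0, -6.2]
finger_gap: 0.405
```

```bash
python3 go.py 0.535 0.1405 0.005 0; python3 -c "
from h import *
c=grab('top','4');s=grab('side','4')
crop(c,220,130,380,260,5,'pics/e7.png');crop(s,260,120,400,250,5,'pics/e8.png')"
```

```text
t 7.9 p [0.5359 0.1384 0.0049] jaw deg -0.15 z [-0.001  -0.0017 -1.    ] F [ 0.5 -2.  -6.2] T [-0.39  0.04 -0.01] gap 0.405 j [-0.51  0.58  0.23  1.96 -0.21  0.62 -0.15]
shift shares [ 0.0028 -0.0013 -0.0002] turn shares [-0.014  0.024 -0.037] shift in target axes [ 0.0028 -0.0013 -0.0002]
```

View pics/e8.png

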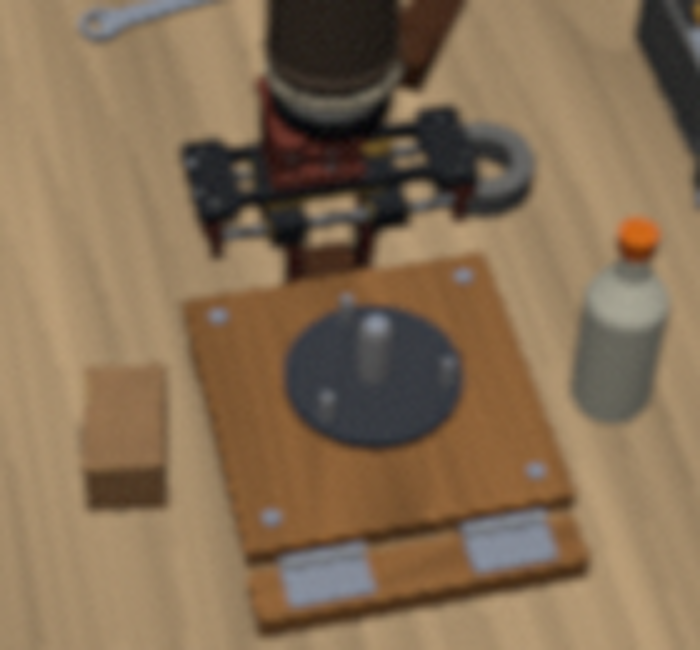

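View pics/e7.png

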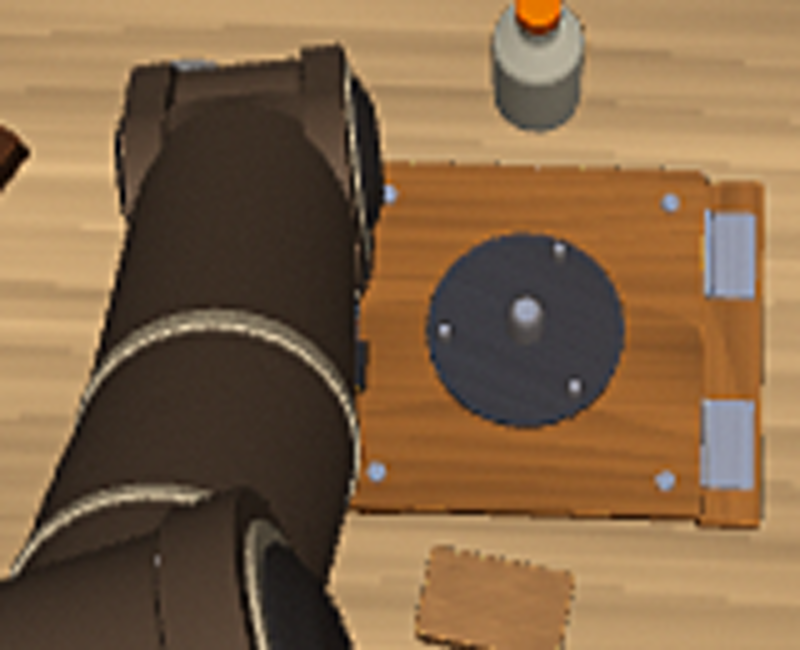

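The board has risen. The hub and studs have shifted in e7, and the step is almost at the edge. Releasing and retreating up.

>>> jog_arm(motion=[[[0,0,0],[0,0,0],0],[[0,0,0],[0,0,0],0],[[0,0,0],[0,0,0],0],[[0,0,0],[0,0,0],0],[[0,0,0],[0,0,0],0],[[0,0,0],[0,0,-0.02],0],[[0,0,0],[0,0,-0.06],0],[[0,0,0],[0,0,-0.07],0],[[0,0,0],[0,0,-0.07],0],[[0,0,0],[0,0,-0.06],0]])

```text
clock: 9.25
tcp_pos: [0.5364, 0.1406, 0.2185]
tcp_rot: [0.0, 0.707, 0.707, 0.001]
wrist_force: [0.4, 0.2, 0.1]
finger_gap: 0.999
```

```bash
python3 go.py 0.425 -0.333 0.2 -6
```

```text
t 9.25 p [0.5364 0.1406 0.2185] jaw deg -0.04 z [ 2.e-03  9.e-04 -1.e+00] F [0.4 0.2 0.1] T [-0.05  0.03 -0.  ] gap 0.999 j [-0.6   0.3   0.32  1.79 -0.1   1.06 -0.24]
shift shares [-0.6316 -0.1481  0.0238] turn shares [ 0.028 -0.015  1.49 ] shift in target axes [-0.6435 -0.0817  0.0246]
```

>>> jog_arm(motion=[[[0,0,0],[-0.07,-0.0165,0],0],[[0,0,0],[-0.07,-0.0165,0],0],[[0,0,0],[-0.07,-0.0165,0],0],[[0,0,0],[-0.07,-0.0165,0],0],[[0,0,0],[-0.07,-0.0165,0],0],[[0,0,0],[-0.07,-0.0165,0],0],[[0,0,0],[-0.07,-0.0165,0],0],[[0,0,0],[-0.07,-0.0165,0],0],[[0,0,0],[-0.07,-0.0165,0],0],[[0,0,1],[0,0,0],0]])

```text
clock: 10.5
tcp_pos: [0.4222, -0.3364, 0.2164]
tcp_rot: [0.001, 0.734, 0.679, -0.001]
wrist_force: [0.8, 1.4, -0.7]
finger_gap: 1.001
```

```bash
python3 go.py 0.4253 -0.3335 0.024 -6;python3 -c "
from h import *
c=grab('top','5');s=grab('side','5')
crop(c,220,130,380,260,5,'pics/f1.png');crop(s,260,120,400,250,5,'pics/f2.png');crop(s,260,200,440,380,4,'pics/f3.png')"
```

```text
t 10.5 p [ 0.4222 -0.3364  0.2164] jaw deg -4.52 z [ 6.0e-04 -2.2e-03 -1.0e+00] F [ 0.8  1.4 -0.7] T [-0.    0.08  0.04] gap 1.001 j [ 0.1   0.3   0.6   1.84 -0.19  1.06  0.69]
shift shares [0.0047 0.0036 0.2566] turn shares [0.011 0.031 0.37 ] shift in target axes [0.0043 0.0037 0.2566]
```

View pics/f1.png

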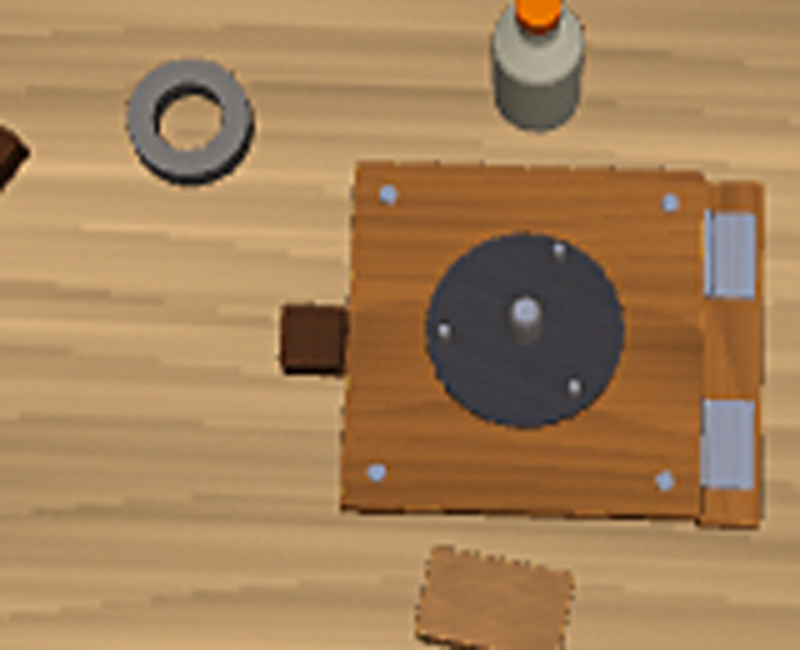

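View pics/f2.png

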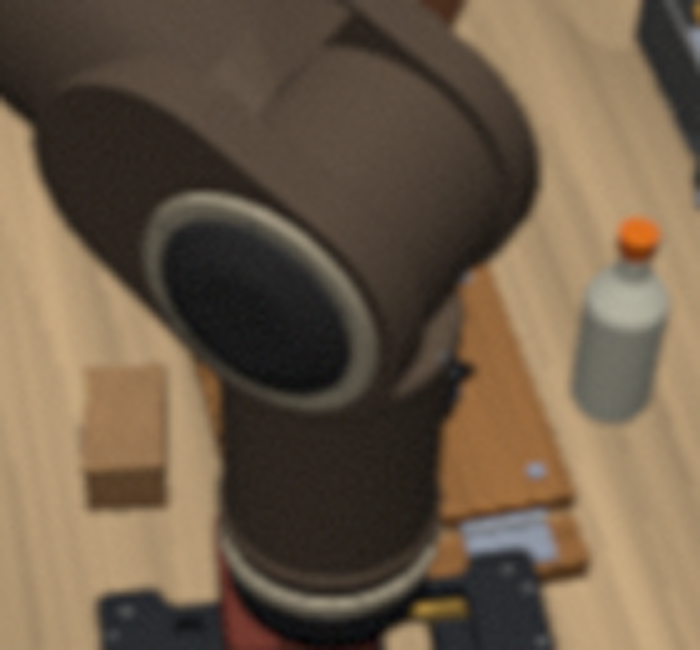

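View pics/f3.png

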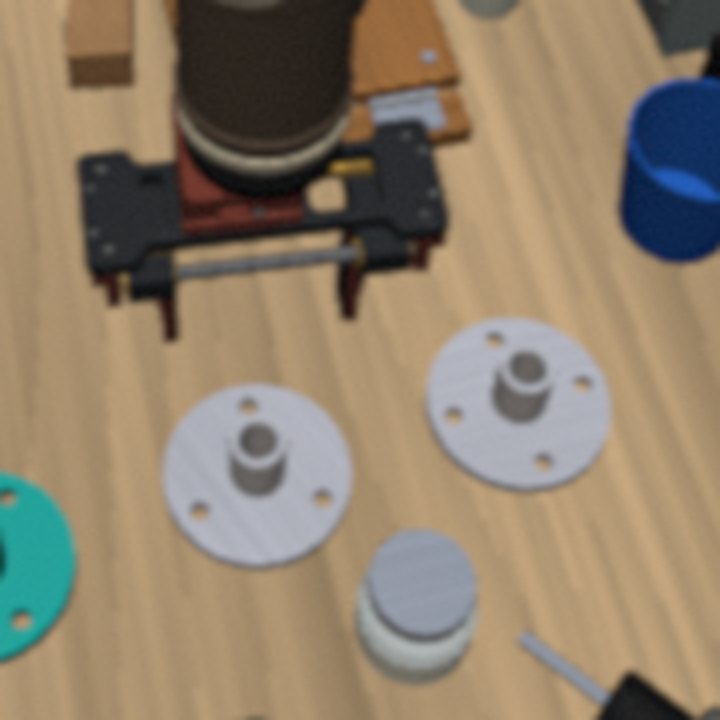

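The wedge's grip block, at f1 (314,340), touches the board's free edge, and the board has risen. The arm is clear of the hub in the top view, so I can measure the hub when level. The flange at f3 (257,475) has three holes, so it is the right one.

```bash
python3 - <<'E'
from h import *
t=load("top5.npz")
def px(p,s,x0,y0): return (np.array(p,float)+.5)/s-.5+[x0,y0]
def meas(t,zs,tag):
    g=t["pixels"].astype(int); m=(g.max(2)<85).astype(np.uint8); M=np.zeros_like(m); M[160:240,285:375]=1; m*=M
    k=max(cv2.findContours(m,0,1)[0],key=cv2.contourArea); h=cv2.convexHull(k); e=cv2.fitEllipse(h)
    d=cast(t,[e[0]],zs)[0]; print(tag,"disc",d.round(4),np.round(e[1],2))
    hm=np.zeros_like(m); cv2.drawContours(hm,[h],-1,1,-1); hm=cv2.erode(hm,np.ones((3,3)))
    b=((g.max(2)>115)&(hm>0)).astype(np.uint8); n,l,st,c=cv2.connectedComponentsWithStats(b)
    for i in range(1,n):
        w=(g.sum(2)-255)*(l==i); yy,xx=np.nonzero(l==i); wt=w[yy,xx]; cc=[(xx*wt).sum()/wt.sum(),(yy*wt).sum()/wt.sum()]
        if st[i,4]>1: print(st[i,4],np.round(cc,2),"tip",cast(t,[cc],zs+.02)[0].round(4),"spig",cast(t,[cc],zs+.045)[0].round(4), "ang about disc",np.degrees(np.arctan2(*(cast(t,[cc],zs+.019)[0]-d)[[1,0]])).round(2), np.linalg.norm(cast(t,[cc],zs+.019)[0][:2]-d[:2]).round(4))
meas(t,.06,"level")
b=cast(t,px([[388,193],[671,203],[376,471],[665,480]],5,220,130),.04); print("screws",b.round(4), b.mean(0).round(4))
print("edges", cast(t,px([[357,162],[342,510]],5,220,130),.04).round(4))
w=cast(t,px([[284,305],[347,307],[346,373],[281,371]],5,220,130),.03);print("block",w.round(4),w.mean(0))
# flange from top0 by mask
g=load("top0.npz"); 
for c,nm in((g,"top0"),(load("side5.npz"),"side5")):
    p=c["pixels"]; hsv=cv2.cvtColor(p,cv2.COLOR_BGR2HSV); m=((hsv[...,1]<60)&(p.max(2)>130)).astype(np.uint8)
    ctr=proj(c,[[.4253,-.334,.01]])[0]; n,l,st,cc=cv2.connectedComponentsWithStats(m); i=l[int(round(ctr[1]))+ (9), int(round(ctr[0]))+8]
    k=max(cv2.findContours((l==i).astype(np.uint8),0,1)[0],key=cv2.contourArea); e=cv2.fitEllipse(cv2.convexHull(k)); print(nm,e,cast(c,[e[0]],.01).round(4))
E
```

```text
level disc [0.5347 0.0197 0.06  ] [38.57 39.23]
3 [331.28 179.24] tip [0.5776 0.0027 0.08  ] spig [0.571  0.0029 0.105 ] ang about disc -21.5 0.0464
22 [324.72 191.73] tip [0.5418 0.0195 0.08  ] spig [0.536  0.0193 0.105 ] ang about disc -1.99 0.0073
4 [308.34 195.45] tip [0.5298 0.0637 0.08  ] spig [0.5242 0.0627 0.105 ] ang about disc 96.04 0.0443
4 [334.41 206.63] tip [ 0.5013 -0.0082  0.08  ] spig [ 0.4963 -0.0078  0.105 ] ang about disc -139.9 0.0434
screws [[ 0.617   0.1003  0.04  ]
 [ 0.6167 -0.0606  0.04  ]
 [ 0.4569  0.0995  0.04  ]
 [ 0.4576 -0.0609  0.04  ]] [0.537  0.0196 0.04  ]
edges [[0.6347 0.1189 0.04  ]
 [0.4344 0.1172 0.04  ]]
block [[0.5518 0.1569 0.03  ]
 [0.5519 0.1211 0.03  ]
 [0.5137 0.1197 0.03  ]
 [0.5136 0.1564 0.03  ]] [0.53277437 0.13854043 0.03      ]
top0 ((448.98431396484375, 242.22030639648438), (41.21877670288086, 43.89583206176758), 134.2561492919922) [[ 0.4249 -0.3342  0.01  ]]
side5 ((323.8299255371094, 318.3935852050781), (46.61542892456055, 48.394954681396484), 94.85133361816406) [[ 0.4249 -0.3381  0.01  ]]
```

>>> jog_arm(motion=[[[0,0,0.37],[0,0,0.04],0],[[0,0,0],[0.0025,0.0037,0.04],0],[[0,0,0],[0,0,0.05],0],[[0,0,0],[0,0,0.05],0],[[0,0,0],[0,0,0.03],0],[[0,0,0],[0,0,0],0],[[0,0,0],[0,0,0],0],[[0,0,0],[0,0,0],0],[[0,0,0],[0,0,0],0],[[0,0,0],[0,0,0],0]])

```text
clock: 11.85
tcp_pos: [0.4279, -0.3301, 0.0581]
tcp_rot: [0.0, 0.74, 0.672, 0.0]
wrist_force: [-0.3, 0.0, -0.0]
finger_gap: 0.999
```

```bash
python3 go.py 0.4253 -0.335 0.024 -6;python3 -c "
from h import *
c=grab('top','6');s=grab('side','6')
crop(c,380,180,520,300,5,'pics/f4.png');crop(s,260,240,400,370,5,'pics/f5.png')"
```

```text
t 11.85 p [ 0.4279 -0.3301  0.0581] jaw deg -5.49 z [ 7.e-04 -2.e-04 -1.e+00] F [-0.3  0.  -0. ] T [-0.06  0.09 -0.  ] gap 0.999 j [ 0.19  0.51  0.5   1.98 -0.36  0.73  0.81]
shift shares [-0.0068 -0.0029  0.0454] turn shares [0.01  0.002 0.127] shift in target axes [-0.0068 -0.0028  0.0454]
```

View pics/f4.png

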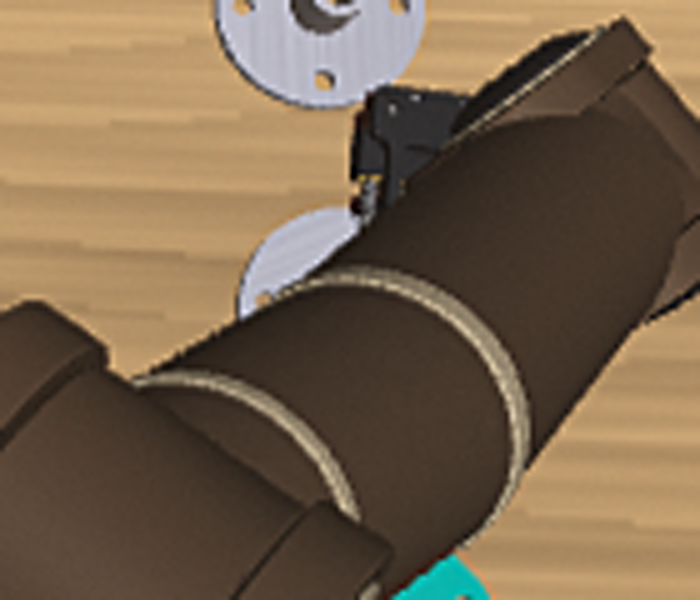

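View pics/f5.png

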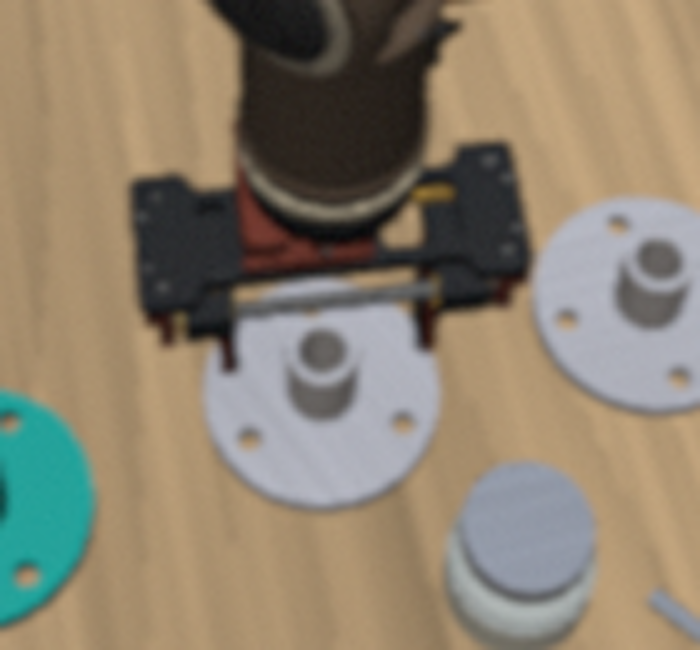

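```bash
python3 - <<'E'
from h import *
s=load("side6.npz")
px=lambda p:(np.array(p,float)+.5)/5-.5+[260,240]
print("TCP proj",proj(s,[[.4279,-.3301,.0581]]),"seen mid",px([327,355]))
print("collar at .055 side",cast(s,px([[322,350]]),.055).round(4))
print("proj of flange guess",(proj(s,[[.4253,-.334,.055],[.4253,-.334,.01]])-[260,240])*5)
print("holes side",cast(s,px([[249,437],[403,422]]),.01).round(4))
print("holes top guess", "(.3839,-.352) (.4618,-.361)")
E
```

```text
TCP proj [[324.54567946 306.91377863]] seen mid [325.  310.6]
collar at .055 side [[ 0.4254 -0.3353  0.055 ]]
proj of flange guess [[319.26407774 345.62477739]
 [318.12214017 384.33598781]]
holes side [[ 0.3845 -0.3524  0.01  ]
 [ 0.4619 -0.3613  0.01  ]]
holes top guess (.3839,-.352) (.4618,-.361)
```

>>> jog_arm(motion=[[[0,0,0.12],[0,0,0],0],[[0,0,0],[-0.006,-0.003,0],0],[[0,0,0],[0,0,0.022],0],[[0,0,0],[0,0,0.023],0],[[0,0,0],[0,0,0],0],[[0,0,0],[0,0,0],1],[[0,0,0],[0,0,0],1],[[0,0,0],[0,0,0],1],[[0,0,0],[0,0,0],1],[[0,0,0],[0,0,0],1]])

```text
clock: 13.2
tcp_pos: [0.4251, -0.3343, 0.024]
tcp_rot: [0.0, 0.743, 0.669, 0.0]
wrist_force: [-0.3, -0.8, -0.0]
finger_gap: 0.473
```

```bash
python3 go.py 0.4253 -0.3345 0.024 -6
```

```text
t 13.2 p [ 0.4251 -0.3343  0.024 ] jaw deg -5.97 z [ 3.e-04 -1.e-04 -1.e+00] F [-0.3 -0.8 -0. ] T [-0.04  0.04  0.02] gap 0.473 j [ 0.23  0.57  0.46  2.   -0.4   0.67  0.84]
shift shares [-0.0003  0.0003  0.    ] turn shares [0.004 0.001 0.007] shift in target axes [-0.0003  0.0003  0.    ]
```

>>> jog_arm(motion=[[[0,0,0],[0,0,0],1],[[0,0,0],[0,0,0],1],[[0,0,0],[0,0,0],1],[[0,0,0],[0,0,0],1],[[0,0,0],[0,0,-0.02],1],[[0,0,0],[0,0,-0.05],1],[[0,0,0],[0,0,-0.06],1],[[0,0,0],[0,0,-0.06],1],[[0,0,0],[0,0,-0.02],1],[[0,0,0],[0,0,0],1]])

```text
clock: 14.45
tcp_pos: [0.4251, -0.3341, 0.1815]
tcp_rot: [0.0, 0.743, 0.669, 0.0]
wrist_force: [-0.4, -0.1, -5.8]
finger_gap: 0.412
```

```bash
python3 go.py 0.536 0.0195 0.18 9;python3 -c "
from h import *
s=grab('side','7')
crop(s,260,200,420,340,5,'pics/f6.png')"
```

```text
t 14.45 p [ 0.4251 -0.3341  0.1815] jaw deg -5.96 z [ 0.001  0.    -1.   ] F [-0.4 -0.1 -5.8] T [-0.12  0.08  0.01] gap 0.412 j [ 0.11  0.34  0.6   1.88 -0.23  0.99  0.7 ]
shift shares [0.4842 0.0982 0.0022] turn shares [ 0.014 -0.    -3.74 ] shift in target axes [0.4425 0.2198 0.0021]
```

View pics/f6.png

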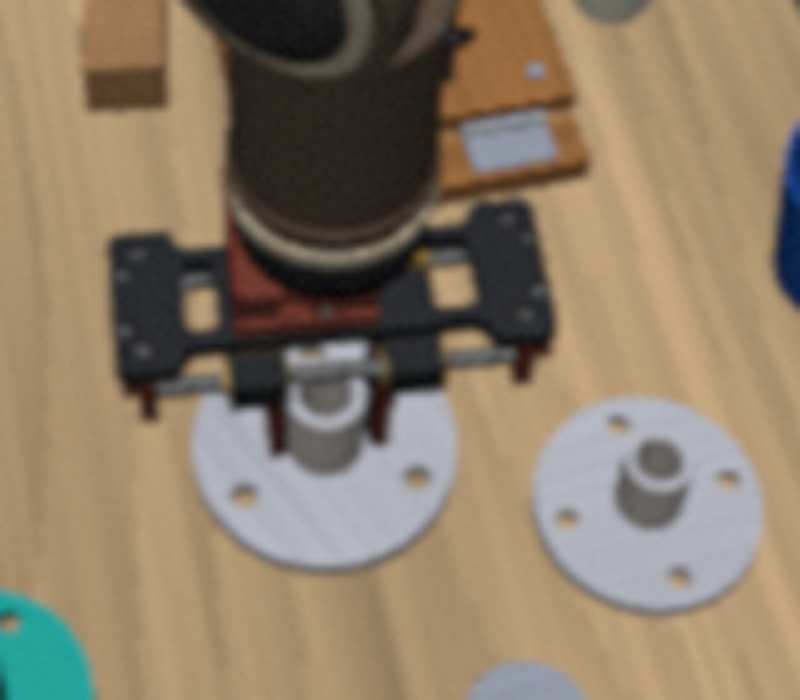

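The flange is held level and lifted, at f6 (325,470); 5.8 N includes its weight. The four-hole flange is undisturbed. I'll carry it over the hub.

>>> jog_arm(motion=[[[0,0,0],[0.03,0.006,0],1],[[0,0,0],[0.05,0.01,0],1],[[0,0,0],[0.055,0.011,0],1],[[0,0,0],[0.055,0.011,0],1],[[0,0,0],[0.055,0.011,0],1],[[0,0,0],[0.055,0.011,0],1],[[0,0,0],[0.055,0.011,0],1],[[0,0,0],[0.055,0.011,0],1],[[0,0,0],[0.045,0.01,0],1],[[0,0,0],[0.03,0.006,0],1]])

```text
clock: 15.75
tcp_pos: [0.535, 0.0218, 0.1789]
tcp_rot: [-0.001, 0.742, 0.67, -0.002]
wrist_force: [-0.7, 0.0, -4.1]
finger_gap: 0.414
```

>>> jog_arm(motion=[[[0,0,-1],[0,0,0],1],[[0,0,-1],[0,0,0],1],[[0,0,-1],[0,0,0],1],[[0,0,-0.75],[0,0,0],1],[[0,0,0],[0,0,0],1],[[0,0,0],[0,0,0],1],[[0,0,0],[0,0,0],1],[[0,0,0],[0,0,0],1],[[0,0,0],[0,0,0],1],[[0,0,0],[0,0,0],1]])

```text
clock: 17.0
tcp_pos: [0.536, 0.0199, 0.1814]
tcp_rot: [0.0, 0.649, 0.761, 0.0]
wrist_force: [-0.1, -0.8, -5.0]
finger_gap: 0.408
```

```bash
python3 go.py 0.536 0.0195 0.134 9;python3 -c "
from h import *
c=grab('top','8');s=grab('side','8')
crop(c,260,130,400,260,5,'pics/f7.png');crop(s,260,100,420,240,5,'pics/f8.png')"
```

```text
t 17.0 p [0.536  0.0199 0.1814] jaw deg 9.02 z [ 1.e-04  1.e-04 -1.e+00] F [-0.1 -0.8 -5. ] T [-0.05 -0.    0.03] gap 0.408 j [-0.45  0.31  0.41  1.88 -0.15  0.98  0.18]
shift shares [-0.0005 -0.0001  0.0633] turn shares [ 0.001 -0.001  0.005] shift in target axes [-0.0005 -0.0001  0.0633]
```

View pics/f7.png

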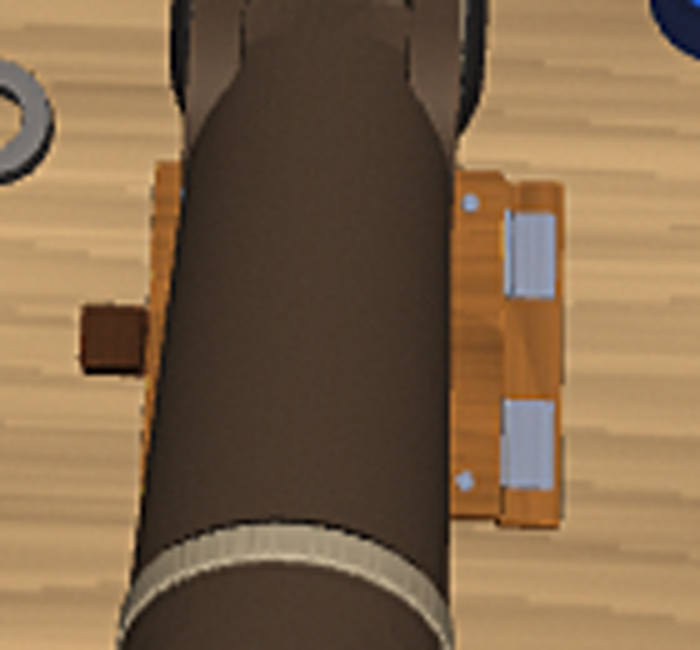

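View pics/f8.png

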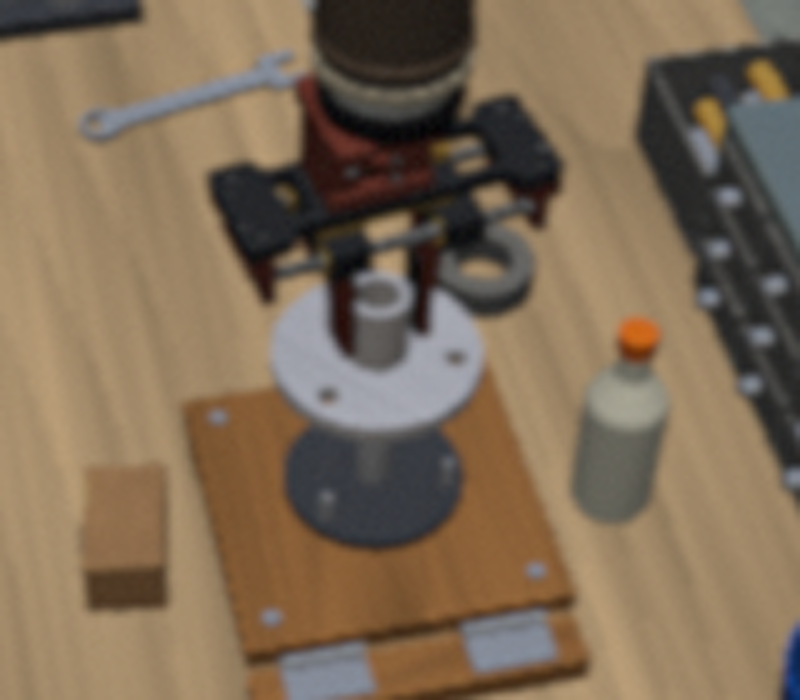

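```bash
python3 - <<'E'
from h import *
s=load("side8.npz")
crop(s,310,155,365,225,10,"pics/f9.png")
px=lambda p:(np.array(p,float)+.5)/5-.5+[260,100]
a=cast(s,px([[328,395],[456,357]]),.1674); print("holes",a.round(4))
C=np.array([.536,.0199])
for ang in (-21.45,98.55,-141.45): print(ang,(C+.045*np.array([np.cos(np.radians(ang)),np.sin(np.radians(ang))])).round(4))
print("studs",cast(s,px([[326,494],[449,461]]),.0795).round(4))
s0=load("side4.npz"); 
E
```

```text
holes [[ 0.5013 -0.0102  0.1674]
 [ 0.5782  0.0028  0.1674]]
-21.45 [0.5779 0.0034]
98.55 [0.5293 0.0644]
-141.45 [ 0.5008 -0.0081]
studs [[ 5.017e-01 -8.800e-03  7.950e-02]
 [ 5.788e-01  5.000e-04  7.950e-02]]
```

View pics/f9.png

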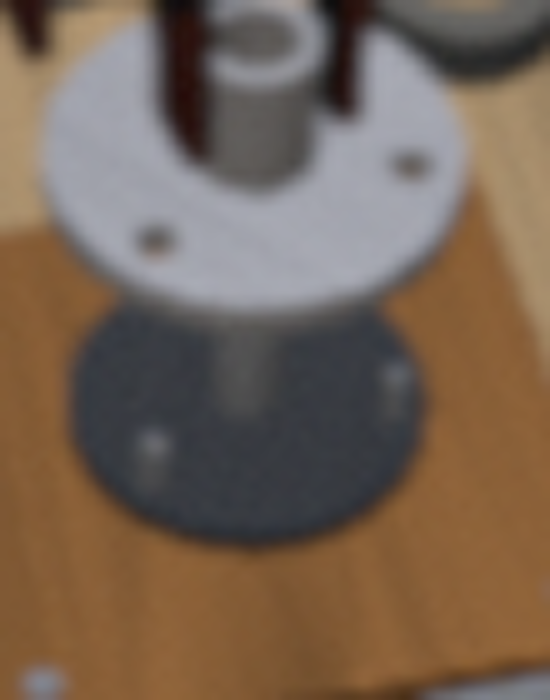

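```bash
python3 - <<'E'
from h import *
s=load("side8.npz")
px=lambda p:(np.array(p,float)+.5)/10-.5+[310,155]
for nm,pts,z in(("holes",[[155,240],[411,165]],.1674),("studs",[[153,442],[398,375]],.0785)):
    a=cast(s,px(pts),z); d=a[1]-a[0]; print(nm,a.round(4),a.mean(0).round(4),np.linalg.norm(d).round(4),np.degrees(np.arctan2(d[1],d[0])).round(2))
# same stud measure with older side view (board level, arm away): side4; sagged side0
c=load("side4.npz"); crop(c,300,165,360,220,10,"pics/g1.png")
E
```

```text
holes [[ 0.5009 -0.0099  0.1674]
 [ 0.5778  0.0027  0.1674]] [ 0.5393 -0.0036  0.1674] 0.0779 9.3
studs [[ 5.018e-01 -9.400e-03  7.850e-02]
 [ 5.787e-01  4.000e-04  7.850e-02]] [ 0.5403 -0.0045  0.0785] 0.0776 7.23
```

View pics/g1.png

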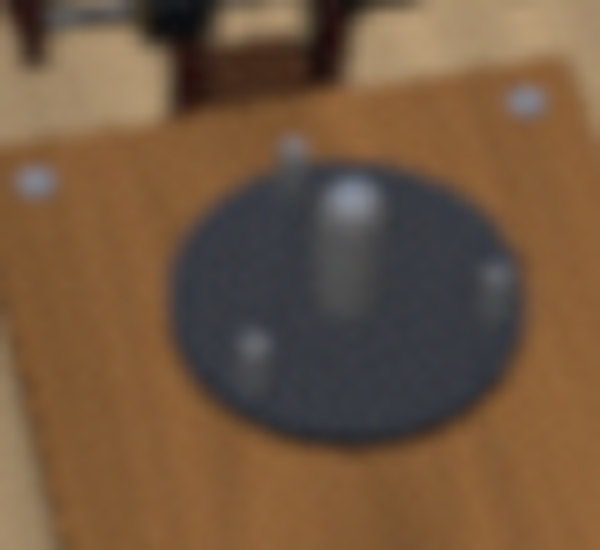

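```bash
python3 - <<'E'
from h import *
c=load("side4.npz")
a=cast(c,(np.array([[254,343],[497,277],[293,153]])+.5)/10-.5+[300,165],.0785); m=a.mean(0); q=a-m; print(a.round(4),m.round(4),np.linalg.norm(q,axis=1).round(4),np.degrees(np.arctan2(q[:,1],q[:,0])).round(2))
print("spig",cast(c,(np.array([[351,200]])+.5)/10-.5+[300,165],.104).round(4))
g=c["pixels"].astype(int); m=((g.max(2)<85)&(g[...,2]-g[...,0]<12)).astype(np.uint8); M=np.zeros_like(m); M[180:212,316:354]=1; m*=M
k=max(cv2.findContours(m,0,1)[0],key=cv2.contourArea); e=cv2.fitEllipse(cv2.convexHull(k)); print(e,cast(c,[e[0]],.06).round(4))
t=load("top5.npz"); crop(t,300,170,345,220,12,"pics/g2.png"); crop(load("side5.npz"),295,285,350,345,10,"pics/g3.png")
E
```

```text
[[ 5.020e-01 -9.800e-03  7.850e-02]
 [ 5.782e-01 -3.000e-04  7.850e-02]
 [ 5.303e-01  6.070e-02  7.850e-02]] [0.5369 0.0169 0.0785] [0.0439 0.0448 0.0443] [-142.58  -22.53   98.46]
spig [[0.5369 0.0168 0.104 ]]
((334.1556701660156, 194.828369140625), (27.192106246948242, 34.414833068847656), 93.11122131347656) [[0.5363 0.0144 0.06  ]]
```

View pics/g2.png

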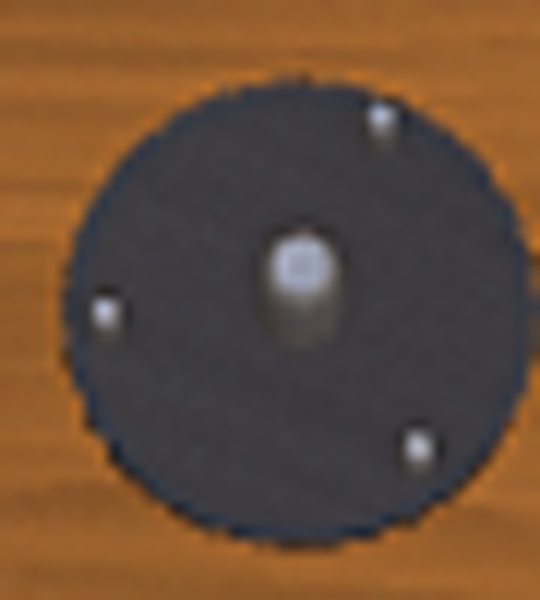

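View pics/g3.png

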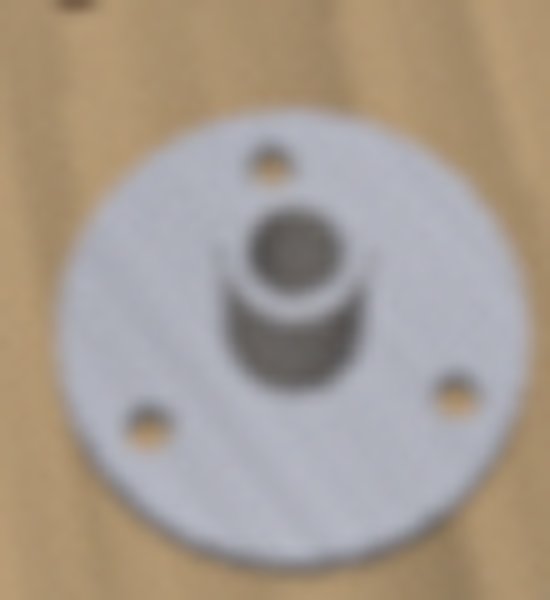

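```bash
python3 - <<'E'
from h import *
def rep(nm,f,pts,s,o,z):
    c=load(f); a=cast(c,(np.array(pts)+.5)/s-.5+o,z); m=a.mean(0); q=a-m; print(nm,m.round(4),np.linalg.norm(q,axis=1).round(4),(np.degrees(np.arctan2(q[:,1],q[:,0]))%120-120).round(2))
rep("flange side5","side5.npz",[[271,162],[150,426],[457,393]],10,[295,285],.01)
rep("flange top0","top0.npz",[[337,150],[84,252],[311,425]],10,[425,215],.01)
rep("studs side4","side4.npz",[[254,343],[497,277],[293,153]],10,[300,165],.0795)
for z in(.078,.08): rep("studs top5","top5.npz",[[382,117],[105,311],[419,446]],12,[300,170],z)
c=load("top5.npz"); print(cast(c,(np.array([[302,264]])+.5)/12-.5+[300,170],.105).round(4))
rep("studs side4 .0785","side4.npz",[[254,343],[497,277],[293,153]],10,[300,165],.0785)
E
```

```text
flange side5 [ 0.4257 -0.3345  0.01  ] [0.0451 0.0448 0.0451] [-35.58 -35.78 -35.98]
flange top0 [ 0.4253 -0.3341  0.01  ] [0.0453 0.0451 0.0451] [-36.42 -36.27 -36.64]
studs side4 [0.5366 0.016  0.0795] [0.0438 0.0448 0.0443] [-22.58 -22.53 -21.54]
studs top5 [0.5365 0.0193 0.078 ] [0.0447 0.045  0.0447] [-22.18 -21.92 -21.69]
studs top5 [0.5361 0.0193 0.08  ] [0.0446 0.045  0.0446] [-22.18 -21.92 -21.69]
[[0.5365 0.0194 0.105 ]]
studs side4 .0785 [0.5369 0.0169 0.0785] [0.0439 0.0448 0.0443] [-22.58 -22.53 -21.54]
```

>>> jog_arm(motion=[[[0,0,0.2],[-0.0011,0.0009,0],1],[[0,0,0],[0,0,0.02],1],[[0,0,0],[0,0,0.02],1],[[0,0,0],[0,0,0.02],1],[[0,0,0],[0,0,0.006],1],[[0,0,0],[0,0,0.005],1],[[0,0,0],[0,0,0.005],1],[[0,0,0],[0,0,0.005],1],[[0,0,0],[0,0,0],1],[[0,0,0],[0,0,0],1]])

```text
clock: 18.35
tcp_pos: [0.5369, 0.0191, 0.1208]
tcp_rot: [0.0, 0.655, 0.756, 0.0]
wrist_force: [1.1, -0.5, -4.0]
finger_gap: 0.412
```

```bash
python3 go.py 0.5368 0.0192 0.108 8.2;python3 -c "
from h import *
s=grab('side','9')
crop(s,300,140,365,220,9,'pics/h1.png')"
```

```text
t 18.35 p [0.5369 0.0191 0.1208] jaw deg 8.22 z [ 3.e-04  1.e-04 -1.e+00] F [ 1.1 -0.5 -4. ] T [-0.14  0.02 -0.06] gap 0.412 j [-0.43  0.39  0.39  1.94 -0.19  0.85  0.2 ]
shift shares [ 0.0002 -0.0001  0.0171] turn shares [ 0.004 -0.001  0.004] shift in target axes [ 0.0002 -0.0001  0.0171]
```

View pics/h1.png

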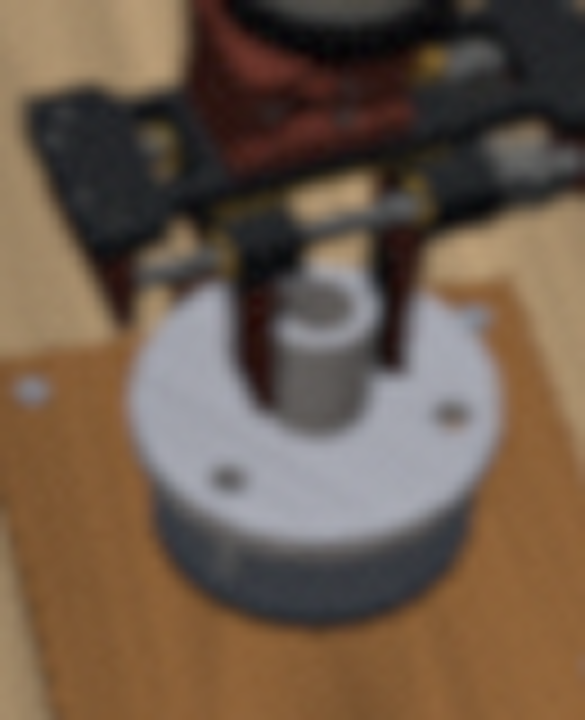

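The spigot is in the bore without side load. Going on down to about 4 mm past the stud tips and checking the force there.

>>> jog_arm(motion=[[[0,0,0],[0,0,0.005],1],[[0,0,0],[0,0,0.005],1],[[0,0,0],[0,0,0.005],1],[[0,0,0],[0,0,0.004],1],[[0,0,0],[0,0,0.003],1],[[0,0,0],[0,0,0.002],1],[[0,0,0],[0,0,0.002],1],[[0,0,0],[0,0,0.002],1],[[0,0,0],[0,0,0],1],[[0,0,0],[0,0,0],1]])

```text
clock: 19.65
tcp_pos: [0.5368, 0.0191, 0.0997]
tcp_rot: [0.0, 0.655, 0.756, 0.0]
wrist_force: [0.4, 0.1, -5.5]
finger_gap: 0.411
```

```bash
python3 go.py 0.5368 0.0192 0.084 8.2;python3 -c "
from h import *
s=grab('side','10')
crop(s,300,140,365,220,9,'pics/h2.png')"
```

```text
t 19.65 p [0.5368 0.0191 0.0997] jaw deg 8.22 z [ 1.e-04  1.e-04 -1.e+00] F [ 0.4  0.1 -5.5] T [-0.03  0.06 -0.01] gap 0.411 j [-0.42  0.42  0.37  1.96 -0.21  0.8   0.22]
shift shares [ 0.0001 -0.      0.0209] turn shares [ 0.002 -0.001  0.004] shift in target axes [ 0.0001 -0.      0.0209]
```

View pics/h2.png

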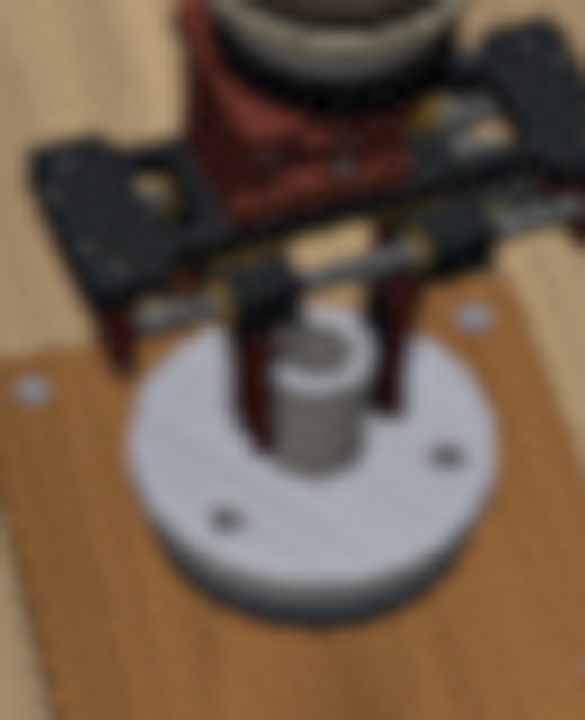

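Still no contact force with the underside at about 76 mm, below the stud tips, so the holes have taken the studs. Going down to about 1 mm above home.

>>> jog_arm(motion=[[[0,0,0],[0,0,0.003],1],[[0,0,0],[0,0,0.003],1],[[0,0,0],[0,0,0.003],1],[[0,0,0],[0,0,0.003],1],[[0,0,0],[0,0,0.003],1],[[0,0,0],[0,0,0.002],1],[[0,0,0],[0,0,0.0015],1],[[0,0,0],[0,0,0.001],1],[[0,0,0],[0,0,0],1],[[0,0,0],[0,0,0],1]])

```text
clock: 20.95
tcp_pos: [0.5368, 0.0191, 0.0851]
tcp_rot: [0.0, 0.655, 0.756, 0.0]
wrist_force: [0.8, 0.3, -3.6]
finger_gap: 0.405
```

```bash
python3 go.py 0.5368 0.0192 0.084 8.2;python3 -c "
from h import *
s=grab('side','11')
crop(s,280,120,365,220,7,'pics/h3.png')"
```

```text
t 20.95 p [0.5368 0.0191 0.0851] jaw deg 8.22 z [ 1.e-04  0.e+00 -1.e+00] F [ 0.8  0.3 -3.6] T [-0.06  0.05 -0.03] gap 0.405 j [-0.41  0.44  0.37  1.97 -0.22  0.77  0.23]
shift shares [ 0.0002 -0.      0.0014] turn shares [ 0.002 -0.     0.005] shift in target axes [ 0.0002 -0.      0.0014]
```

View pics/h3.png

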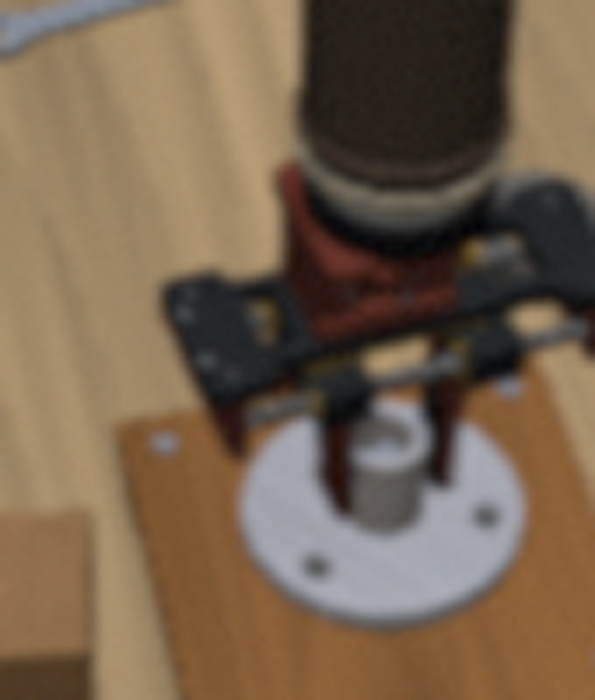

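```bash
python3 - <<'E'
from h import *
s=load("side11.npz"); crop(s,310,175,360,212,14,"pics/h4.png")
C=[.5368,.0191]
for z in(.061,.071,.1158): 
    p=proj(s,[[*C,z]])[0]; print(z,p.round(1),((p-[310,175]+.5)*14-.5).round(0))
for z in(.071,.08):
  for a in(-22,-142,98):
    X=[C[0]+.045*np.cos(np.radians(a)),C[1]+.045*np.sin(np.radians(a)),z]; print("stud/hole",z,a,((proj(s,[X])[0]-[310,175]+.5)*14-.5).round(0))
E
```

```text
0.061 [334.  193.4] [342. 264.]
0.071 [334.1 191.3] [344. 234.]
0.1158 [334.6 181.3] [350.  95.]
stud/hole 0.071 -22 [552. 262.]
stud/hole 0.071 -142 [211. 359.]
stud/hole 0.071 98 [267.  87.]
stud/hole 0.08 -22 [555. 234.]
stud/hole 0.08 -142 [212. 332.]
stud/hole 0.08 98 [268.  60.]
```

View pics/h4.png

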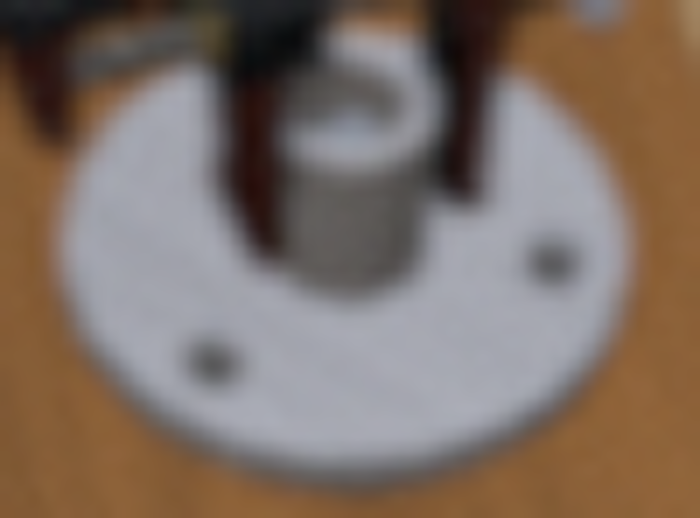

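```bash
python3 - <<'E'
from h import *
C=[.5369,.0191]; out=[]
for f,zt in(("side9.npz",.1068),("side10.npz",.0857),("side11.npz",.0711)):
    s=load(f); row=[]
    for a in(-142,-22):
        p=proj(s,[[C[0]+.045*np.cos(np.radians(a)),C[1]+.045*np.sin(np.radians(a)),zt]])[0]
        M=np.float32([[24,0,120-24*p[0]],[0,24,120-24*p[1]]]); im=cv2.warpAffine(s["pixels"],M,(240,240),flags=cv2.INTER_CUBIC); cv2.circle(im,(120,120),2,(0,0,255),-1); row.append(im)
    out.append(np.vstack(row))
cv2.imwrite("pics/h5.png",np.hstack(out))
E
```

```text
(no output)
```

View pics/h5.png

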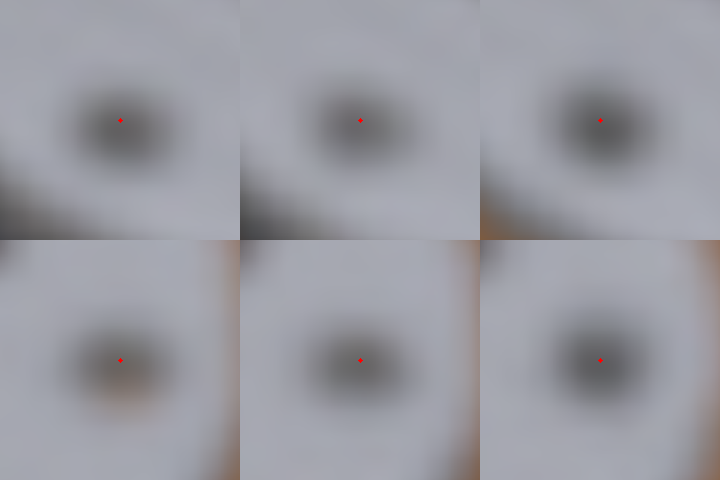

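The plate sits at its predicted pixels (holes within 0.3 px of the 71 mm prediction), and the spigot top shows inside the collar. Now I'll press it home gently.

>>> jog_arm(motion=[[[0,0,0],[0,0,0.0007],1],[[0,0,0],[0,0,0.0007],1],[[0,0,0],[0,0,0.0007],1],[[0,0,0],[0,0,0],1],[[0,0,0],[0,0,0],1],[[0,0,0],[0,0,0],1],[[0,0,0],[0,0,0],1],[[0,0,0],[0,0,0],1],[[0,0,0],[0,0,0],1],[[0,0,0],[0,0,0],1]])

```text
clock: 22.25
tcp_pos: [0.5368, 0.0191, 0.0839]
tcp_rot: [-0.0, 0.655, 0.756, 0.0]
wrist_force: [-3.2, 0.2, 5.5]
finger_gap: 0.413
```

```bash
python3 go.py 0.5368 0.0192 0.084 8.2
```

```text
t 22.25 p [0.5368 0.0191 0.0839] jaw deg 8.22 z [ 2.e-04  3.e-04 -1.e+00] F [-3.2  0.2  5.5] T [-0.09  0.85  0.02] gap 0.413 j [-0.41  0.44  0.36  1.97 -0.22  0.77  0.23]
shift shares [ 0.0001  0.     -0.0001] turn shares [ 0.003 -0.004  0.004] shift in target axes [ 0.0001  0.     -0.0001]
```

There is contact at exactly the expected height (TCP 0.084 m, so the underside is at 60 mm) with about 10 N. Letting go and lifting straight up.

>>> jog_arm(motion=[[[0,0,0],[0,0,0],0],[[0,0,0],[0,0,0],0],[[0,0,0],[0,0,0],0],[[0,0,0],[0,0,0],0],[[0,0,0],[0,0,-0.01],0],[[0,0,0],[0,0,-0.03],0],[[0,0,0],[0,0,-0.05],0],[[0,0,0],[0,0,-0.06],0],[[0,0,0],[0,0,-0.06],0],[[0,0,0],[0,0,-0.04],0]])

```text
clock: 23.5
tcp_pos: [0.5372, 0.0189, 0.2738]
tcp_rot: [0.001, 0.655, 0.756, 0.001]
wrist_force: [0.4, -0.8, 1.2]
finger_gap: 1.002
```

>>> jog_arm(motion=[[[0,0,0],[0.05,0,0],0],[[0,0,0],[0.07,0,0],0],[[0,0,0],[0.07,0,0],0],[[0,0,0],[0.07,0,0],0],[[0,0,0],[0.07,0,0],0],[[0,0,0],[0.05,0,0],0],[[0,0,0],[0,0,0],0],[[0,0,0],[0,0,0],0],[[0,0,0],[0,0,0],0],[[0,0,0],[0,0,0],0]])

```text
clock: 24.75
tcp_pos: [0.4965, 0.3, 0.2712]
tcp_rot: [0.0, 0.655, 0.755, 0.0]
wrist_force: [0.7, -0.7, 0.7]
finger_gap: 0.998
```

```bash
python3 go.py;python3 -c "
from h import *
c=grab('top','12');s=grab('side','12')
crop(c,260,140,380,250,6,'pics/i1.png');crop(s,270,130,400,240,6,'pics/i2.png')"
```

```text
t 24.75 p [0.4965 0.3    0.2712] jaw deg 8.11 z [ 3.e-04  1.e-04 -1.e+00] F [ 0.7 -0.7  0.7] T [-0.05  0.05  0.07] gap 0.998 j [-0.85  0.3   0.28  1.66 -0.09  1.2  -0.4 ]
```

View pics/i1.png

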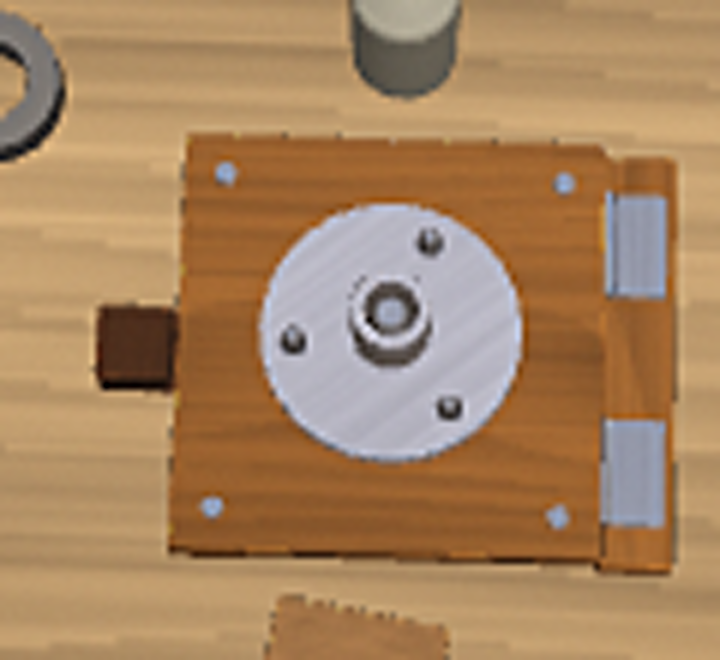

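View pics/i2.png

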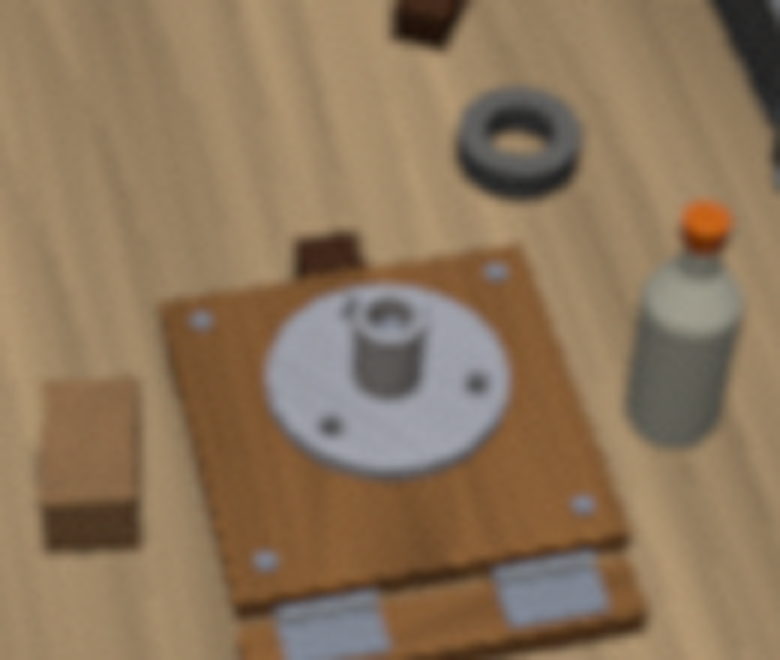

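In i1 the stud tips stand in all three holes, at (430,240), (292,340) and (449,407). The spigot top shows in the bore at (391,312), and the wedge block is at the edge. A last check in numbers.

```bash
python3 - <<'E'
from h import *
t=load("top12.npz");s=load("side12.npz")
f=lambda p,o:(np.array(p,float)+.5)/6-.5+o
tp=f([[391,303],[430,243],[292,341],[449,409],[226,172],[565,183],[212,506],[558,516]],[260,140]); sp=f([[391,313],[477,383],[352,309],[330,426],[496,270],[583,504],[202,320],[265,560]],[270,130])
def P(c):
    F,cx,cy=K(c); return np.array([[F,0,cx],[0,F,cy],[0,0,1]])@np.c_[c["R"],c["t"]]
X=cv2.triangulatePoints(P(t),P(s),tp.T,sp.T); X=(X[:3]/X[3]).T
for n,x in zip("collartop(.115) h h h(.070) scrFarFree scrFarHinge scrNearFree scrNearHinge(.040)".split(),X): print(n,x.round(4))
q=f([[391,303]],[260,140]); print("collar top ctr @.115",cast(t,q,.115).round(4),"holes ctr @.07",cast(t,tp[1:4],.07).mean(0).round(4))
b=f([[226,172],[565,183],[212,506],[558,516]],[260,140]); print("screw shift px vs top5",(proj(load('top5.npz'),cast(load('top5.npz'),b,.04))-((np.array([[388,193],[671,203],[376,471],[665,480]])+.5)/5-.5+[220,130])).round(2).tolist())
d=cv2.absdiff(t["pixels"],load("top0.npz")["pixels"]).max(2); n,l,stt,c=cv2.connectedComponentsWithStats((cv2.GaussianBlur(d,(3,3),0)>60).astype(np.uint8))
print([ (stt[i,:4].tolist(),int(stt[i,4])) for i in range(1,n) if stt[i,4]>25])
E
python3 go.py
```

```text
collartop(.115) [0.5381 0.0194 0.1135]
h [0.5784 0.0026 0.0694]
h [0.5295 0.0643 0.0692]
h(.070) [ 0.5008 -0.0085  0.069 ]
scrFarFree [0.617  0.1002 0.0404]
scrFarHinge [ 0.6175 -0.0605  0.04  ]
scrNearFree [0.457  0.0992 0.0393]
scrNearHinge(.040) [ 0.4575 -0.0608  0.0403]
collar top ctr @.115 [[0.5381 0.0193 0.115 ]] holes ctr @.07 [0.5357 0.0195 0.07  ]
screw shift px vs top5 [[0.05, 0.05], [-0.05, -0.12], [0.12, 0.12], [-0.02, -0.02]]
[([30, 97, 269, 303], 29350), ([110, 138, 6, 13], 29), ([303, 174, 44, 43], 1429), ([276, 191, 14, 15], 186), ([427, 222, 43, 42], 1360), ([0, 264, 44, 108], 2569), ([290, 376, 7, 10], 40), ([314, 378, 19, 18], 55), ([256, 384, 19, 16], 206)]
t 24.85 p [0.4963 0.3005 0.2711] jaw deg 8.15 z [ 2.e-04  1.e-04 -1.e+00] F [-1.  -0.  -0.3] T [-0.1   0.07 -0.04] gap 1.001 j [-0.85  0.3   0.28  1.66 -0.09  1.2  -0.4 ]
```

View pics/top12.png

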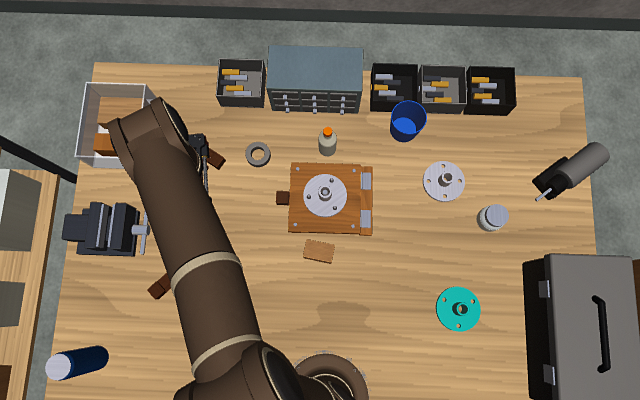

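The flange is seated flat: the triangulated holes are at 69.0–69.4 mm (70 expected). The board is level: all screws are at 39.3–40.4 mm (40 expected). Nothing else has moved and the arm is clear, so I'm handing in.

```bash
python3 -c "
from station import ctrl
print(ctrl.sign_off())"
```

```text
the job is handed in; nothing more can be done
None
```

The job is done and handed in at about 25 s of the 58 s allowed; no verdict was reported. I pushed the wedge nearest the base under the free edge until the board was level. Then I lowered the three-hole flange over the spigot, turned about 14° to line up with the studs, seated it with about 10 N, let go and moved the arm clear.

What the last checks showed:
- **Board:** the four screws triangulate to 39.3–40.4 mm, where 40 is level. They have not moved since before the flange went on.
- **Wedge:** the nose is about 82 mm in under the edge by my measurement.
- **Flange:** contact came with the underside at 60 mm, the hub face height. The hole rims triangulate to 69.0–69.4 mm (70 expected), so it sits flat. Stud tips show in all three holes, with the hole centre within about 1 mm of the hub axis.
- **Other things:** comparing the first and last top views, nothing else in clear view moved, including the four-hole flange. The arm hid the wrench in the last one.

Some checks disagreed:
- The side view put the hub 2–3 mm nearer the hinge than the top view did. I used the top view, backed by comparing flange and studs in the same picture.
- The collar top triangulates about 2 mm off-centre in x and 1.5 mm low, but it is a rougher reading than the holes.
- In the side view I could not make out the studs above the plate. Only the top view and the seating height show them through.

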